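Lower a lens rack into the cleaning bath on the ratchet hoist

TASK

Load the dip hoist: while its pawl still holds the lift up, hang the tent-shaped lens rack astride the bar between the two collars, and let go. Then throw the pawl over so that it stays clear of the ratchet wheel, crank the wheel backward until the lift is fully down and the lenses are in the bath, and throw the pawl back into the teeth. The rack must stay hanging upright, and everything else on the bench stays where it is.

Things in the scene. Friction and masses are not known exactly. Their poses are not given: they have to be found in the camera images.
- rack_grip (a point): Centre of the lens rack's black handle block: 16 mm across (the rack's x), 44 mm along (y), 22 mm high, 102 mm above the rack's feet. The rack is a loose tent of steel wire (0.11 to 0.22 kg), 100 mm long, open below and at both ends, two panels with two glass lenses each. It stands on its feet on the bench, before the bath or right of the hoist. z up.
- rack_ridge (a point): Middle of the underside of the rack's ridge, 32 mm below the handle's centre; this rests on the bar when the rack hangs. The ridge runs along the rack's y and is 26 mm wide and 5 mm thick. Inside, the panels stand 17 mm apart just under it and 48 mm at the feet, 70 mm lower; the feet are 56 mm over the outside.
- bar_mid (a point): Middle of the hoist's hanging bar: level, 12 mm diameter, sticking out to the left over the bath, a 20 mm collar 77 mm either side of this point. It rides up and down with the lift: 183 mm over the bench at the top, 103 mm when fully down. Axes, those of the whole hoist (fixed to the bench): x level, away from the robot, square to the bar; y along the bar, away from the gear case; z up.
- bath_rim (a point): Centre of the mouth of the open steel bath, 95 mm over the bench, straight below the bar. Outside 110 mm (x) by 180 mm (y), with a rim 4 mm wider all round; walls 4 mm; inner floor 14 mm over the bench.
- wheel (a joint): Ratchet wheel on the front of the gear case, level axis along the hoist's x. 0 = lift highest, 2.35 rad = fully down, at its stop. It grows in the backward turn: anticlockwise seen from the robot, the crank going from lower left by the bottom to the right; 34 mm of lift per rad. Starts at 0 to 0.35. The pawl stops this turn by 0.57. A 0.3 N m brake keeps the wheel where left, also with pawl clear.
- wheel_hub (a point): Point on the wheel's axis, 200 mm over the bench, in the plane of the middle of the crank's grip. The toothed wheel (96 mm diameter, 12 saw teeth) lies 50 to 62 mm behind this point, the crank arm's face 40 mm behind it.
- crank_grip (a point): Middle of the crank's grip, a black sleeve that spins freely on its pin: 20 mm diameter, 52 mm long, pointing along the hoist's x toward the robot, 55 mm from the wheel's axis. It moves round the hub with the wheel.
- pawl (a joint): Pawl at the upper left of the ratchet wheel, hinged about the hoist's x. 0 = nose at the root of the teeth, 0.16 = on a tooth's tip. It swings up and over to the left to 1.66 rad, where a peg stops it; it stands upright at 1.13 rad and falls by its own weight (0.08 kg) to the side where it is left: in the teeth below 0.2, clear above 1.4.
- pawl_pivot (a point): Point on the pawl's hinge axis, in the plane of the middle of its finger pin; 211 mm over the bench, 75 mm left of the wheel's axis.
- pawl_pin (a point): Middle of the pawl's finger pin, a black sleeve that spins freely: 12 mm diameter, 36 mm long, pointing along the hoist's x toward the robot, 40 mm from the pawl's hinge axis. The pawl's face is 35 mm behind this point.
- hood_lip (a point): Middle of the lower front edge of the steel drip hood on the gear case, 306 mm over the bench, 190 mm wide (y); the case below it is 180 mm wide, all of it 320 mm high: go round it. The hood overhangs wheel, crank and pawl; its lip is 26 mm farther back than the crank grip's middle and 10 mm than the finger pin's, so a tool there must lean back toward the robot by 35 to 45 degrees.
- lens_rack: The lens rack as a whole; origin between its feet, 102 mm below the handle's centre.
- jar: Bystander: amber jar, 44 mm diameter, 59 mm high, origin under its centre. It and the lens rack may have swapped places.
- dropper: Bystander: brown dropper bottle, 33 mm diameter, 102 mm high, origin under its centre, near the front edge.
- pill_box: Bystander: small carton, 31 x 86 x 49 mm high, origin under its centre, near the front edge.
- swabs: Bystander: cup of swabs, 57 mm diameter, 99 mm high, origin under its centre, to the right of the hoist.

How it is judged:
On the way, in this order (a step that is already met when the one before it is completed fails the run):
1. the lens rack hangs astride the bar between the collars, released, with the pawl still in the teeth and the lift up (z of rack_grip in the frame of bar_mid between 0.03 and 0.044 m and x of rack_grip in the frame of bar_mid between -0.015 and 0.015 m and y of rack_grip in the frame of bar_mid between -0.03 and 0.03 m and angle between rack_grip's own z axis and vertical below 0.3 rad and contact force between the fingers and lens_rack below 0.2 N and value of joint pawl below 0.25 rad and value of joint wheel below 1 rad), for 0.2 s.
2. the pawl is thrown over, clear of the teeth (value of joint pawl above 1.35 rad), for 0.2 s.
3. the wheel is cranked backward until the lift is fully down (value of joint wheel above 2.22 rad and value of joint pawl above 1.3 rad), for 0.2 s.
At the end, for the whole second after the job is handed in: The lift is fully down (wheel past 2.2 rad of its 2.35, at rest), the pawl lies back in the teeth (below 0.25 rad), and the lens rack hangs at rest astride the bar: ridge down on it, between the collars, within 0.3 rad of upright (value of joint pawl below 0.25 rad and value of joint wheel above 2.2 rad and velocity of joint wheel between -0.05 and 0.05 rad/s and z of rack_grip in the frame of bar_mid between 0.03 and 0.044 m and x of rack_grip in the frame of bar_mid between -0.015 and 0.015 m and y of rack_grip in the frame of bar_mid between -0.03 and 0.03 m and angle between rack_grip's own z axis and vertical below 0.3 rad and linear speed of lens_rack below 0.03 m/s); the robot touches nothing.
It fails at once if a bystander on the bench is moved by more than 3 cm (distance of any of jar, dropper, pill_box, swabs from where it was at the start of the episode above 0.03 m).
It fails at once if the lens rack is tipped over (angle between rack_grip's own z axis and vertical above 0.8 rad).
It also fails if it takes over 72 s, if anything falls off the work surface, if the arm or the gripper's body presses on something with over 40 N, if the wrist force passes 120 N, or if a joint passes its speed limit or range.

ROBOT

A 6-joint arm with a two-finger parallel gripper is mounted at the origin on a cart in front of the work surface, level with it; the furniture and walls round the work are solid. World frame = base frame: x ahead of the robot, y to its left, z up, the work surface at z = 0. Lengths are in m, angles in rad, forces in N, time in s.
With the tool pointing down it reaches from about 0.25 to 0.775 m from the base axis. Payload 4 kg.
Tool frame: the origin (TCP) lies at the very end of the fingers, on their centre line; the grasp point (between the pads) lies 19 mm behind it; z points along the fingers, y is the line along which they close (so a half turn about z gives the same grasp; the last joint's range is limited). The gripper opens to 94 mm and grips with 3 to 60 N. Pads are 16 mm wide; open, the fingers measure 119 mm over their backs; the gripper's body (75 mm by 177 mm) begins 78 mm behind the grasp point.
Start: joints at [1.129, 0.087, 1.371, -0, 1.684, -0.103], TCP at [0.183, 0.519, 0.172] pointing down, gripper open.
Joint ranges: [-3.1, 3.1], [-0.76, 2.03], [0.27, 2.55], [-1.08, 4.22], [0.17, 2.65], [-2.57, 2.57]. Speed limits (rad/s): [2.79, 2.79, 3.14, 3.14, 3.14, 3.14].

INTERFACE

Orientations are given as [roll, pitch, yaw] about the fixed x, y, z axes, in that order (R = Rz(yaw) Ry(pitch) Rx(roll)).
In Python, from bench import robot gives the robot as it stands. The module is installed in compiled form; this text tells all that it offers.
- The arm moves only by the tool move_arm, never from a script. Its argument "deltas" is one flat list of numbers, 7 for each row, row after row: the turn, a rotation vector about the tool's x, y, z in rad, then the shift along the tool's x, y, z in cm, then the closure, from -1 (fully open) to 1 (shut). A call has 1 to 8 rows; each row is the pose to reach, as a shift and turn from the pose commanded when the call began, along the tool's axes at that moment; what a row does not reach only later rows make up. A row lasts 1/10 s, in which the tool goes at most 50 mm and 8.59 degrees, less where a joint would pass 70% of its speed; a pose out of reach is approached as far as the arm can. A call with a gripper value outside its range is refused whole. The fingers move at their own pace and stop on an object; the grip force is fixed at half the most. Time passes only in rows, so rows that repeat a pose let the fingers close. It gives the time, the measured TCP pose, the force, the opening and the grip force at its end, in the units of the state.
- robot.get_obs(): the state, without advancing time (a new reading comes with each control period).
- robot.snapshot(name): name is "scene" or "top"; returns a dict with "image" (480x640x3 uint8, red, green, blue), "depth" (480x640 float32, m along the optical axis (not along the pixel's ray), 0 where there is no reading), "fov_y" (degrees; the focal length in pixels is half the picture's height over the tangent of half this angle, whatever the lens; pixels are square), "cx", "cy" (the principal point, pixels), "origin" and "orientation" of the camera in the world. Camera axes: x right, y up, looking along -z (the intrinsics and any distortion apply to the point x, -y, -z); pixel columns grow to the right and rows downward; lengths in m; the calibration is good to about 2 mm. A picture is of the moment at which its call begins.
- robot.close_job(): hands the job in; it is judged then, once.
The state is a dict: "time": time; "joint_positions": joint angles; "qvel": joint speeds; "joint_torque": joint torques, N m; "tool_pos": TCP position; "ee_rot": TCP orientation; "wrist_force": force on the tool from outside, world axes, zero at the start; "wrist_torque": the same for the moment, N m; "width": finger opening in m; "finger_force": force on a finger pad.
Only numpy, scipy, OpenCV 4.12 (cv2) and the standard library are available. Lean on these libraries where they do the work, as an engineer would, in place of code of your own. Each camera call takes 0.05 s, during which the arm holds its last target. There are 200 camera calls.

## Working session

There is one attempt and no reset: what is moved stays moved. The work goes in short steps, Python scripts to look and compute and a tool call to move; the robot and the scene stay as the last step left them, time stands still between calls to the robot, and variables do not carry over. Pictures are saved under pics/ and viewed, at most 10 in all, crops included, and the job is handed in when it is done.

Besides the shell and the picture viewer there is one more tool, called after "Request:" as name(argument=value, ...) on one line, values as JSON. move_arm: Moves the arm, as the interface text tells. Its arguments: {"type":"object","properties":{"deltas":{"type":"array","items":{"type":"number"}}},"required":["deltas"]}

```bash
mkdir -p pics; ls; cat > h.py <<'E'
import numpy as np, cv2
from scipy.spatial.transform import Rotation as R
from bench import robot
def snap(n):
    s=robot.snapshot(n); f=240/np.tan(np.radians(s['fov_y'])/2)
    o=np.array(s['orientation'],float); 
    s['R']=o if o.shape==(3,3) else (R.from_euler('xyz',o).as_matrix() if o.size==3 else None)
    s['f']=f; s['o']=np.array(s['origin']); return s
def pts(s):
    v,u=np.mgrid[:480,:640]; d=s['depth']
    c=np.stack([(u-s['cx'])/s['f']*d,-(v-s['cy'])/s['f']*d,-d],-1)
    return c@s['R'].T+s['o']
def proj(s,p):
    c=(np.array(p)-s['o'])@s['R']; return s['cx']+s['f']*c[...,0]/-c[...,2], s['cy']-s['f']*c[...,1]/-c[...,2]
def ray(s,u,v):
    return s['R']@np.array([(u-s['cx'])/s['f'],-(v-s['cy'])/s['f'],-1])
def onz(s,u,v,z):
    r=ray(s,u,v); return s['o']+r*(z-s['o'][2])/r[2]
def two(s,a,t,b):
    r1,r2=ray(s,*a),ray(t,*b); k=np.linalg.lstsq(np.c_[r1,-r2],t['o']-s['o'],rcond=None)[0]
    p,q=s['o']+k[0]*r1,t['o']+k[1]*r2; return (p+q)/2,np.linalg.norm(p-q)
def save(s,n): cv2.imwrite('pics/'+n,s['image'][...,::-1])
E
python3 - <<'E'
from h import *
o=robot.get_obs(); print(o)
for n in('scene','top'):
    s=snap(n); save(s,n+'0.png'); print(n,s['fov_y'],s['cx'],s['cy'],s['origin'],s['orientation'],[k for k in s])
    np.savez(n+'0.npz',**{k:s[k] for k in s})
E
```

```text
pics
{'time': 0.0, 'joint_positions': array([ 1.12889239e+00,  8.79169022e-02,  1.37224876e+00, -3.54051130e-05,
        1.68359367e+00, -1.03080912e-01]), 'qvel': array([-9.27361146e-04, -1.44107011e-03,  2.06057726e-03, -1.43385874e-03,
       -1.73921778e-03,  1.26966192e-05]), 'joint_torque': array([-1.11790489e-04, -3.40201485e+01, -3.02419138e+01,  7.14623882e-02,
        3.33149219e-02, -1.37530033e-04]), 'tool_pos': array([0.1825468 , 0.51816168, 0.17122787]), 'ee_rot': array([-3.13943385e+00, -1.87946290e-04,  2.80276548e+00]), 'wrist_force': array([ 0.00580234,  0.23482106, -0.7448939 ]), 'wrist_torque': array([-0.03960418, -0.02783884, -0.00065454]), 'finger_force': 0.0, 'width': 0.09387267202739254}
scene 52.870023015630935 318.5719151672292 230.4067229916179 [-0.12330261 -0.73361184  0.82092451] [ 0.92452981 -0.01144012 -0.87773755] ['image', 'depth', 'fov_y', 'cx', 'cy', 'origin', 'orientation', 'R', 'f', 'o']
top 46.01679156360982 316.8044853957946 239.58702949827725 [-0.09947167 -0.55347809  1.26029863] [ 0.58130217  0.00182081 -1.09247083] ['image', 'depth', 'fov_y', 'cx', 'cy', 'origin', 'orientation', 'R', 'f', 'o']
```

View pics/scene0.png

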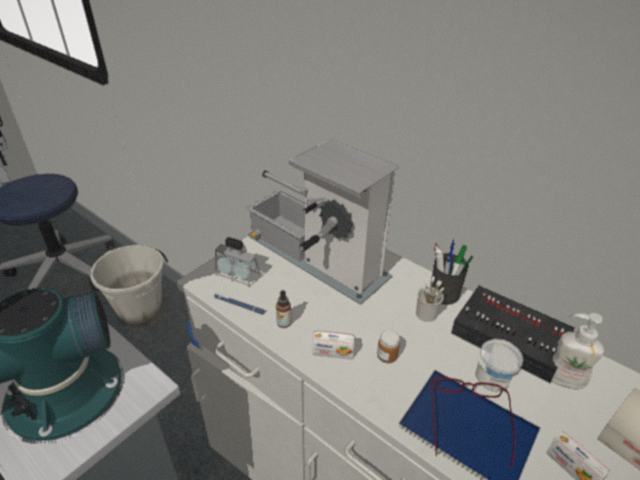

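View pics/top0.png

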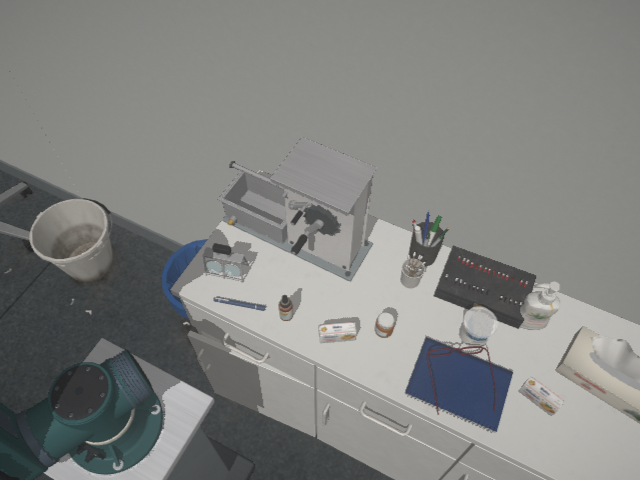

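The scene view shows the rack handle at about (235,243), the crank grip at (317,240), the pawl pin at (309,208) and the bar at (265,174)–(305,193). In the top view the same things are at about (222,250), (300,243), (297,216) and (232,164)–(272,178). I'll enlarge both and segment the dark parts.

```bash
python3 - <<'E'
from h import *
ims=[]
for n,(x,y) in (('scene',(200,140)),('top',(190,135))):
    s=dict(np.load(n+'0.npz')); im=s['image']
    c=cv2.resize(im[y:y+150,x:x+200],None,fx=4,fy=4,interpolation=cv2.INTER_CUBIC)[:, :]
    ims.append(cv2.resize(c,(400*1,300)) if 0 else c)
    P=pts(s); m=(im.max(2)<75).astype(np.uint8)
    m[:y]=0;m[y+150:]=0;m[:,:x]=0;m[:,x+200:]=0
    k,l,st,ce=cv2.connectedComponentsWithStats(m)
    for i in range(1,k):
        if st[i,4]>12: print(n,ce[i].round(1),st[i],np.median(P[l==i],0).round(3))
    print(n,'depth valid',(s['depth']>0).mean())
    for q in ([(265,174),(290,185),(348,150),(320,155)] if n=='scene' else [(232,164),(255,173),(325,170),(277,197)]): print(q,P[q[1],q[0]].round(3))
cv2.imwrite('pics/crops_s.png',ims[0][...,::-1]); cv2.imwrite('pics/crops_t.png',ims[1][...,::-1])
E
```

```text
scene [336.9 218.6] [320 201  33  37 690] [ 0.563 -0.227  0.212]
scene [310.6 207.2] [304 203  14  10  63] [ 0.531 -0.178  0.237]
scene [309.2 242.4] [300 236  19  16 130] [ 0.508 -0.193  0.16 ]
scene [233.8 243.5] [226 238  17  12 149] [ 0.441 -0.015  0.107]
scene depth valid 0.9959114583333334
(265, 174) [0.629 0.062 0.183]
(290, 185) [ 0.629 -0.025  0.184]
(348, 150) [ 0.659 -0.176  0.321]
(320, 155) [ 0.604 -0.141  0.319]
top [296.8 216.9] [292 211  11  13  59] [ 0.53  -0.175  0.237]
top [299.4 243.7] [292 235  15  19 133] [ 0.514 -0.189  0.161]
top [221.5 248.8] [213 243  18  12 146] [ 0.442 -0.011  0.109]
top depth valid 0.9960904947916667
(232, 164) [0.629 0.065 0.186]
(255, 173) [ 0.629 -0.003  0.189]
(325, 170) [ 0.616 -0.201  0.321]
(277, 197) [ 0.684 -0.023  0.041]
```

View pics/crops_s.png

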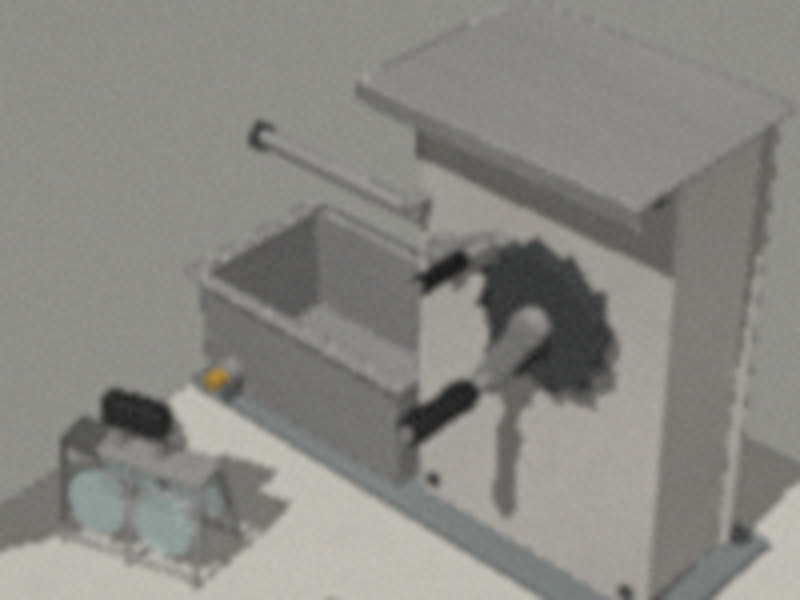

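View pics/crops_t.png

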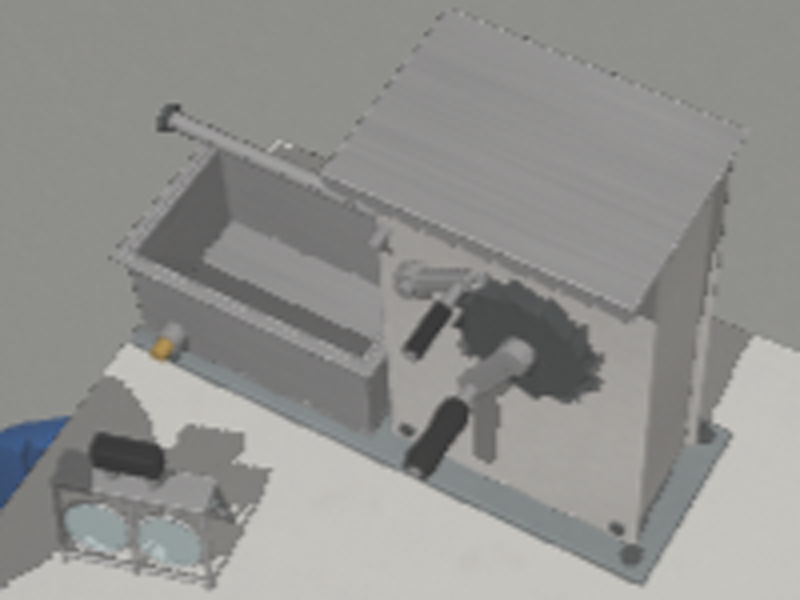

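The crops show both pins clearly, with the pawl in the teeth and the crank at the lower left. The rack stands in front of the bath with its handle roughly parallel to it. Next I'll fit shapes to the point clouds from both views.

```bash
python3 - <<'E'
from h import *
def rect(q):
    (c,wh,a)=cv2.minAreaRect((q*1000).astype(np.float32)); return np.round(c,1),np.round(wh,1),round(a,2)
def box(P,lo,hi,d=None):
    m=np.all((P>lo)&(P<hi),-1); return m
for n in('scene','top'):
    s=dict(np.load(n+'0.npz')); P=pts(s); im=s['image']; dark=im.max(2)<80
    e=cv2.dilate((np.abs(cv2.Laplacian(s['depth'],cv2.CV_32F))>.02).astype(np.uint8),np.ones((3,3)))==0
    m=box(P,[.5,-.4,.313],[.85,-.05,.33])&e; print(n,'hood',rect(P[m][:,:2]),np.median(P[m][:,2]))
    m=box(P,[.5,-.1,.09],[.75,.15,.1]); print('rim',rect(P[m][:,:2]),np.median(P[m][:,2]),m.sum())
    m=box(P,[.58,-.1,.165],[.68,.15,.205]); q=P[m]; print('bar',m.sum(),q.min(0).round(3),q.max(0).round(3))
    mm=q[(q[:,1]<.05)]; print(' barfit',np.polyfit(mm[:,1],mm[:,0],1).round(4),mm.mean(0).round(4), mm[:,2].max(), ' collar',q[q[:,1]>.055].mean(0).round(4) if (q[:,1]>.055).any() else '')
    m=box(P,[.56,-.31,.03],[.61,-.1,.12]); q=P[m]; print('front face',np.median(q[:,0]),np.polyfit(q[:,1],q[:,0],1).round(4))
    for nm,lo,hi in(('handle',[.40,-.06,.09],[.49,.04,.12]),('crank',[.45,-.26,.10],[.555,-.12,.2]),('pin',[.50,-.22,.215],[.57,-.14,.26])):
        m=box(P,lo,hi)&dark; q=P[m]; c=q.mean(0); w,v=np.linalg.eigh(np.cov(q.T)); t=(q-c)@v[:,2]
        print(nm,m.sum(),c.round(4),'dir',v[:,2].round(3),'ext',t.min().round(4),t.max().round(4),'med',np.median(q,0).round(4))
    m=box(P,[.35,-.1,.098],[.5,.08,.125])&dark; print('handle rect',rect(P[m][:,:2]),P[m].min(0).round(3),P[m].max(0).round(3))
    m=box(P,[.35,-.1,.066],[.5,.08,.082]); print('ridge rect',rect(P[m][:,:2]),m.sum())
    m=box(P,[.35,-.1,.006],[.5,.08,.125]); print('rack all',rect(P[m][:,:2]),m.sum())
E
```

```text
scene hood (array([ 659.3, -225.2]), array([348.5, 249.5]), 89.8) 0.32051121204994804
rim (array([630. ,  -6.7]), array([189.6, 126.8]), 87.43) 0.09594972564717152 478
bar 218 [ 0.622 -0.078  0.173] [0.64  0.072 0.194]
 barfit [0.0333 0.6276] [ 0.6272 -0.0111  0.1827] 0.18855498399845194  collar [0.6297 0.0639 0.1829]
front face 0.5805441849846635 [-0.0126  0.5791]
handle 152 [ 0.4414 -0.0144  0.1055] dir [-0.298  0.954  0.028] ext -0.0202 0.0235 med [ 0.4412 -0.0153  0.1068]
crank 134 [ 0.5095 -0.192   0.1597] dir [-0.983  0.147 -0.109] ext -0.0511 0.0231 med [ 0.5076 -0.1925  0.1604]
pin 218 [ 0.5536 -0.1959  0.232 ] dir [-0.751  0.652  0.102] ext -0.0254 0.0459 med [ 0.5629 -0.1967  0.2341]
handle rect (array([443.7, -12.9]), array([15.7, 41.8]), 18.49) [ 0.432 -0.033  0.098] [0.454 0.007 0.116]
ridge rect (array([444.6,  -9.1]), array([ 30.9, 102.2]), 14.45) 334
rack all (array([412.2, -24.5]), array([138.2, 108. ]), 24.48) 1415
top hood (array([ 659.9, -225.5]), array([347.5, 247.6]), 89.86) 0.3201966854520203
rim (array([624.7,  -5.7]), array([190.2, 114.7]), 88.51) 0.09548994547339384 446
bar 253 [ 0.62  -0.084  0.173] [0.644 0.073 0.191]
 barfit [0.0443 0.6287] [ 0.6284 -0.0069  0.1828] 0.1908331654159796  collar [0.6303 0.0645 0.1837]
front face 0.5810522597797461 [0.0056 0.5829]
handle 151 [ 0.4427 -0.0105  0.1078] dir [-0.251  0.967  0.042] ext -0.0211 0.0222 med [ 0.4423 -0.0104  0.1093]
crank 136 [ 0.5127 -0.1882  0.16  ] dir [-0.999  0.039 -0.004] ext -0.0273 0.0257 med [ 0.5135 -0.1887  0.1605]
pin 153 [ 0.5504 -0.1905  0.2307] dir [-0.758  0.619  0.207] ext -0.0301 0.0409 med [ 0.5631 -0.1882  0.2336]
handle rect (array([444.2,  -9.5]), array([17.2, 42.9]), 16.39) [ 0.432 -0.032  0.098] [0.455 0.012 0.119]
ridge rect (array([445. ,  -7.7]), array([ 31.9, 100.2]), 13.09) 342
rack all (array([421. ,  -9.6]), array([145.5, 177.4]), 1.88) 1244
```

```bash
cat >> h.py <<'E'
def pose(lean=0,yaw=0):
    "tool x ahead, y right, z down at yaw 0; lean tips z ahead"
    return R.from_euler('z',yaw)*R.from_euler('y',-lean)*R.from_matrix(np.diag([1,-1,-1.]))
def go(p,r,o=None):
    o=o or robot.get_obs(); c=R.from_euler('xyz',o['ee_rot'])
    d=c.inv()*r
    print('turn',d.as_rotvec().round(3).tolist(),'cm',(c.inv().apply(np.array(p)-o['tool_pos'])*100).round(2).tolist())
E
python3 - <<'E'
from h import *
go([.444,-.010,.22],pose(0,np.pi/2+.262))
s,t=[dict(np.load(n+'0.npz')) for n in('scene','top')]
print('handle',two(s,(233.8,243.5),t,(221.5,248.8)),'crank',two(s,(309.2,242.4),t,(299.4,243.7)),'pin',two(s,(310.6,207.2),t,(296.8,216.9)))
E
```

```text
turn [-0.002, 0.001, 0.97] cm [-42.21, -41.14, -4.79]
handle (array([ 0.44760312, -0.0060368 ,  0.097335  ]), np.float64(0.00044933186337749707)) crank (array([ 0.51697013, -0.18529195,  0.15161808]), np.float64(0.000991503062717032)) pin (array([ 0.53315415, -0.17379992,  0.23256242]), np.float64(0.001579383615133422))
```

Request:
move_arm(deltas=[0, 0, 0.5, -21, -20.5, -5, -1, 0, 0, 0.97, -42.2, -41.1, -4.8, -1, 0, 0, 0.97, -42.2, -41.1, -4.8, -1, 0, 0, 0.97, -42.2, -41.1, -4.8, -1, 0, 0, 0.97, -42.2, -41.1, -4.8, -1, 0, 0, 0.97, -42.2, -41.1, -4.8, -1, 0, 0, 0.97, -42.2, -41.1, -4.8, -1, 0, 0, 0.97, -42.2, -41.1, -4.8, -1])

```text
time: 0.9
tool_pos: [0.3597, 0.1599, 0.2063]
ee_rot: [3.141, -0.0, 1.832]
wrist_force: [0.8, 0.7, -0.2]
width: 0.0943
finger_force: 0.0
```

```bash
python3 - <<'E'
from h import *
o=robot.get_obs();print(o['tool_pos'],o['ee_rot'],o['time'])
go([.445,-.009,.22],pose(0,np.pi/2+.262))
go([.445,-.009,.088],pose(0,np.pi/2+.262))
E
```

```text
[0.35972121 0.15987646 0.20626391] [ 3.14134901e+00 -1.50212335e-04  1.83200056e+00] 0.9
turn [0.0, -0.0, -0.001] cm [-18.52, 3.88, -1.38]
turn [0.0, -0.0, -0.001] cm [-18.52, 3.87, 11.82]
```

Request:
move_arm(deltas=[0, 0, 0, -18.5, 3.9, -1.4, -1, 0, 0, 0, -18.5, 3.9, -1.4, -1, 0, 0, 0, -18.5, 3.9, -1.4, -1, 0, 0, 0, -18.5, 3.9, -1.4, -1, 0, 0, 0, -18.5, 3.9, -1.4, -1, 0, 0, 0, -18.5, 3.9, 3, -1, 0, 0, 0, -18.5, 3.9, 5, -1, 0, 0, 0, -18.5, 3.9, 5, -1])

```text
time: 1.7
tool_pos: [0.4421, -0.0056, 0.1523]
ee_rot: [-3.134, -0.004, 1.833]
wrist_force: [0.4, -0.1, 0.0]
width: 0.094
finger_force: 0.0
```

```bash
python3 - <<'E'
from h import *
o=robot.get_obs();print(o['tool_pos'],o['ee_rot'],o['time'])
go([.445,-.009,.088],pose(0,np.pi/2+.262))
s=snap('scene');t=snap('top')
a=s['image'][200:300,190:320];b=t['image'][200:300,180:310]
cv2.imwrite('pics/g1.png',cv2.resize(np.hstack([a,b]),None,fx=3,fy=3,interpolation=cv2.INTER_CUBIC)[...,::-1])
E
```

```text
[ 0.4420789  -0.00564621  0.1523236 ] [-3.13395495 -0.00386067  1.83343163] 1.7
turn [-0.008, -0.004, 0.001] cm [-0.42, 0.24, 6.43]
```

View pics/g1.png

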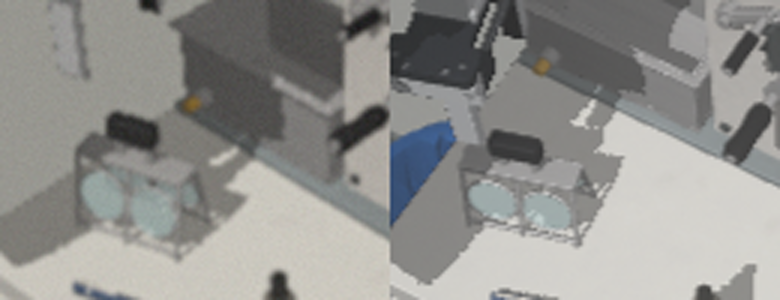

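The gripper shows well to the left of where the TCP reading puts it, so I'll check the projection before going down.

```bash
python3 - <<'E'
from h import *
o=robot.get_obs();p=o['tool_pos'];print(p,o['time'])
ims=[]
for n in('scene','top'):
    s=snap(n); im=s['image'].copy()
    for q,c in((p,(255,0,0)),([0,0,0],(0,255,0)),(p+[0,0,.15],(255,255,0))):
        u,v=proj(s,np.array(q)); print(n,u,v,q); cv2.circle(im,(int(u),int(v)),4,c,1)
    P=pts(s); print(P[210:230:6,212:232:6].round(3).tolist())
    ims.append(im[100:480,0:400])
cv2.imwrite('pics/g2.png',np.hstack(ims)[...,::-1])
E
```

```text
[ 0.44479729 -0.00605262  0.15660907] 1.8
scene 230.3941026269154 224.1071707727569 [ 0.44479729 -0.00605262  0.15660907]
scene 64.63558573305653 390.2337402837523 [0, 0, 0]
scene 223.4544692013696 167.34305570664702 [ 0.44479729 -0.00605262  0.30660907]
[[[0.388, -0.022, 0.233], [0.4, -0.026, 0.229], [0.776, 0.444, -0.179], [0.78, 0.416, -0.169]], [[0.387, -0.021, 0.217], [0.399, -0.025, 0.213], [0.781, 0.456, -0.214], [0.778, 0.417, -0.195]], [[0.385, -0.021, 0.203], [0.394, -0.03, 0.202], [0.78, 0.46, -0.243], [0.781, 0.425, -0.227]], [[0.776, 0.534, -0.305], [0.783, 0.506, -0.296], [0.78, 0.465, -0.273], [0.778, 0.426, -0.253]]]
top 217.33473944467744 236.12530695622075 [ 0.44479729 -0.00605262  0.15660907]
top 115.14737432685013 424.18105675230686 [0, 0, 0]
top 206.82418599083644 197.00612739960926 [ 0.44479729 -0.00605262  0.30660907]
[[[0.42, -0.036, 0.309], [0.491, 0.016, 0.191], [0.495, 0.001, 0.195], [0.575, 0.055, 0.064]], [[0.404, -0.048, 0.315], [0.777, 0.299, -0.368], [0.581, 0.087, 0.01], [0.575, 0.06, 0.035]], [[0.395, -0.052, 0.307], [0.78, 0.309, -0.416], [0.572, 0.083, -0.005], [0.556, 0.047, 0.039]], [[0.386, -0.056, 0.3], [0.546, 0.085, -0.001], [0.551, 0.068, 0.003], [0.559, 0.054, 0.003]]]
```

View pics/g2.png

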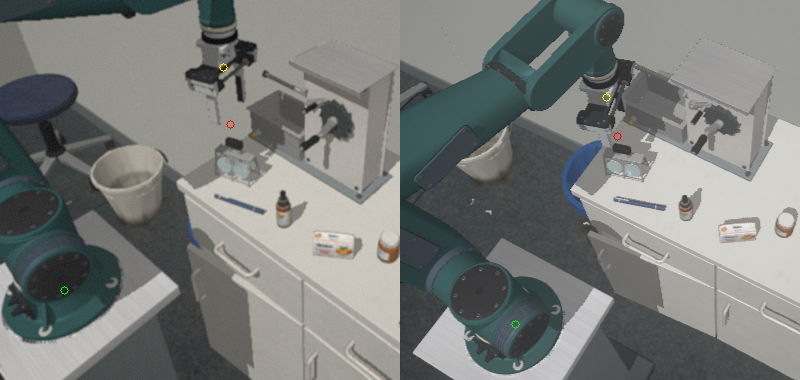

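```bash
python3 - <<'E'
from h import *
o=robot.get_obs();p=o['tool_pos'];r=R.from_euler('xyz',o['ee_rot'])
for n in('scene','top'):
    s=snap(n); P=pts(s)
    q=r.inv().apply(P.reshape(-1,3)-p)
    m=(abs(q[:,0])<.02)&(abs(q[:,1])<.07)&(q[:,2]>-.09)&(q[:,2]<.02)
    for sg in(-1,1):
        a=q[m&(np.sign(q[:,1])==sg)]; print(n,sg,len(a),np.percentile(a,[0,5,50,95,100],axis=0).round(3).tolist() if len(a) else '')
go([.445,-.009,.088],pose(0,np.pi/2+.262))
E
```

```text
scene -1 188 [[-0.011, -0.062, -0.09], [-0.01, -0.061, -0.087], [-0.004, -0.059, -0.066], [0.008, -0.05, -0.044], [0.01, -0.048, -0.035]]
scene 1 192 [[-0.011, 0.043, -0.09], [-0.01, 0.045, -0.088], [-0.004, 0.048, -0.064], [0.008, 0.056, -0.038], [0.011, 0.059, -0.034]]
top -1 121 [[-0.009, -0.061, -0.089], [-0.008, -0.06, -0.087], [-0.001, -0.058, -0.066], [0.009, -0.05, -0.045], [0.012, -0.048, -0.038]]
top 1 109 [[-0.009, 0.044, -0.09], [-0.008, 0.045, -0.088], [-0.004, 0.048, -0.059], [0.009, 0.057, -0.037], [0.011, 0.062, -0.032]]
turn [0.003, 0.001, 0.001] cm [-0.2, -0.19, 7.02]
```

```bash
python3 - <<'E'
from h import *
o=robot.get_obs();p=o['tool_pos'];r=R.from_euler('xyz',o['ee_rot'])
for n in('scene','top'):
    s=snap(n); P=pts(s); q=r.inv().apply(P.reshape(-1,3)-p)
    print(n,'bench',np.median(P[300:320,330:345,2]) )
    for z in np.arange(-.30,.01,.01):
        a=q[(abs(q[:,0])<.12)&(abs(q[:,1])<.12)&(abs(q[:,2]-z)<.005)]
        if len(a): print(round(z,2),len(a),a[:,:2].min(0).round(3),a[:,:2].max(0).round(3))
E
```

```text
scene bench 0.0011991291079876398
-0.3 182 [-0.036 -0.038] [0.025 0.015]
-0.29 171 [-0.036 -0.037] [0.022 0.012]
-0.28 179 [-0.037 -0.037] [0.027 0.019]
-0.27 205 [-0.037 -0.04 ] [0.026 0.02 ]
-0.26 180 [-0.037 -0.039] [0.029 0.025]
-0.25 147 [-0.037 -0.039] [0.033 0.015]
-0.24 119 [-0.032 -0.034] [0.018 0.01 ]
-0.23 252 [-0.039 -0.04 ] [0.037 0.031]
-0.22 236 [-0.038 -0.045] [0.034 0.016]
-0.21 119 [-0.035 -0.044] [0.031 0.011]
-0.2 118 [-0.023 -0.044] [0.02  0.015]
-0.19 142 [-0.022 -0.044] [0.02  0.018]
-0.18 291 [-0.034 -0.09 ] [0.03  0.085]
-0.17 722 [-0.037 -0.092] [0.034 0.088]
-0.16 233 [-0.036 -0.09 ] [0.035 0.086]
-0.15 295 [-0.035 -0.085] [0.035 0.078]
-0.14 220 [-0.035 -0.084] [0.035 0.078]
-0.13 57 [-0.033 -0.082] [0.032 0.074]
-0.12 27 [-0.01  -0.061] [0.01 0.06]
-0.11 61 [-0.011 -0.061] [0.01  0.058]
-0.1 87 [-0.012 -0.062] [0.009 0.059]
-0.09 75 [-0.011 -0.062] [0.009 0.06 ]
-0.08 77 [-0.012 -0.062] [0.011 0.058]
-0.07 72 [-0.01  -0.061] [0.01  0.059]
-0.06 72 [-0.012 -0.062] [0.009 0.062]
-0.05 74 [-0.012 -0.061] [0.01  0.057]
-0.04 41 [-0.011 -0.059] [0.012 0.058]
-
[... 477 characters left out ...]
[-0.02  -0.042] [ 0.022 -0.031]
-0.19 63 [-0.021 -0.043] [ 0.021 -0.026]
-0.18 343 [-0.033 -0.09 ] [0.034 0.087]
-0.17 691 [-0.033 -0.091] [0.036 0.092]
-0.16 124 [-0.033 -0.088] [0.037 0.087]
-0.15 222 [-0.119 -0.085] [0.031 0.08 ]
-0.14 134 [-0.033 -0.081] [0.034 0.079]
-0.13 29 [-0.029 -0.081] [0.035 0.051]
-0.12 7 [-0.008  0.047] [-0.005  0.06 ]
-0.11 6 [-0.005  0.048] [-0.     0.051]
-0.1 9 [-0.009 -0.061] [0.009 0.051]
-0.09 38 [-0.008 -0.062] [0.011 0.058]
-0.08 37 [-0.009 -0.061] [0.011 0.057]
-0.07 43 [-0.009 -0.06 ] [0.012 0.058]
-0.06 47 [-0.008 -0.061] [0.01  0.059]
-0.05 49 [-0.009 -0.06 ] [0.01  0.055]
-0.04 27 [-0.009 -0.059] [0.011 0.056]
-0.03 7 [-0.007 -0.048] [0.009 0.052]
```

Both cameras agree that the real fingertips, and the gripper body too, sit about 34 mm behind the reported TCP along the tool axis. With the tool pointing down I can't tell a tool-length error from a height offset, so I'll correct by 34 mm now and check again once the tool leans.

Request:
move_arm(deltas=[0, 0, 0, -0.2, -0.2, 4, -1, 0, 0, 0, -0.2, -0.2, 8, -1, 0, 0, 0, -0.2, -0.2, 10.3, -1, 0, 0, 0, -0.2, -0.2, 10.3, -1, 0, 0, 0, -0.2, -0.2, 10.3, -1])

```text
time: 2.6
tool_pos: [0.4443, -0.0093, 0.0543]
ee_rot: [3.141, 0.0, 1.833]
wrist_force: [-0.3, -0.2, 0.7]
width: 0.094
finger_force: 0.0
```

```bash
cat >> h.py <<'E'
def tips(s,x=.02):
    o=robot.get_obs(); r=R.from_euler('xyz',o['ee_rot']); q=r.inv().apply(pts(s).reshape(-1,3)-o['tool_pos'])
    for sg in(-1,1):
        a=q[(abs(q[:,0])<x)&(sg*q[:,1]>.0)&(sg*q[:,1]<.07)&(q[:,2]>-.09)&(q[:,2]<.02)]
        print('tip',sg,len(a),np.percentile(a,[0,5,50,95,100],axis=0).round(3).tolist() if len(a) else '')
E
python3 - <<'E'
from h import *
o=robot.get_obs();print(o['tool_pos'],o['ee_rot'],o['wrist_force'],o['width'])
s=snap('scene'); t=snap('top')
for c in (s,t):
    P=pts(c); m=np.all((P>[.36,-.06,.02])&(P<[.41,.03,.2]),-1); print('front finger zmin',np.percentile(P[m][:,2],[0,2,5,10]).round(3),m.sum())
cv2.imwrite('pics/g3.png',cv2.resize(np.hstack([s['image'][180:300,180:310],t['image'][180:300,170:300]]),None,fx=3,fy=3,interpolation=cv2.INTER_CUBIC)[...,::-1])
E
```

```text
[ 0.44426248 -0.0092881   0.05425648] [3.14076830e+00 1.96003459e-04 1.83280804e+00] [-0.25454841 -0.19532599  0.69086918] 0.09395910694193484
front finger zmin [0.093 0.099 0.102 0.108] 363
front finger zmin [0.093 0.1   0.102 0.107] 182
```

View pics/g3.png

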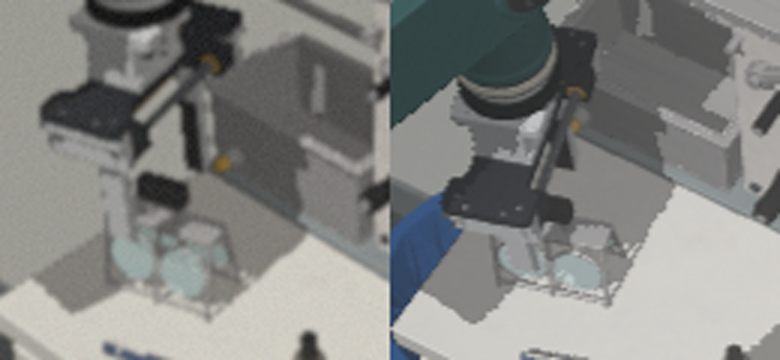

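The fingers straddle the handle, with tips at about z = 0.091. I'll lower 6 mm and close.

Request:
move_arm(deltas=[0, 0, 0, 0, 0, 0.6, -1, 0, 0, 0, 0, 0, 0.6, 0, 0, 0, 0, 0, 0, 0.6, 1, 0, 0, 0, 0, 0, 0.6, 1, 0, 0, 0, 0, 0, 0.6, 1, 0, 0, 0, 0, 0, 0.6, 1, 0, 0, 0, 0, 0, 0.6, 1, 0, 0, 0, 0, 0, 0.6, 1])

```text
time: 3.5
tool_pos: [0.4438, -0.0093, 0.0474]
ee_rot: [3.142, -0.0, 1.833]
wrist_force: [1.0, 0.4, -1.3]
width: 0.0416
finger_force: 0.0
```

Request:
move_arm(deltas=[0, 0, 0, 0, 0, -1, 1, 0, 0, 0, 0, 0, -3, 1, 0, 0, 0, 0, 0, -6, 1, 0, 0, 0, 0, 0, -10, 1, 0, 0, 0, 0, 0, -14, 1, 0, 0, 0, 0, 0, -18, 1, 0, 0, 0, 0, 0, -22, 1, 0, 0, 0, 0, 0, -22, 1])

```text
time: 4.3
tool_pos: [0.4463, -0.0096, 0.2751]
ee_rot: [3.129, 0.005, 1.833]
wrist_force: [0.6, -0.6, 1.3]
width: 0.0004
finger_force: 0.0
```

```bash
python3 - <<'E'
from h import *
o=robot.get_obs();print(o['tool_pos'],o['ee_rot'],o['wrist_force'],o['width'],o['finger_force'],o['joint_positions'].round(2))
go([.628,-.008,.275],pose(0,np.pi/2-.035))
for c in (snap('scene'),snap('top')):
    P=pts(c); m=np.all((P>[.38,-.09,.1])&(P<[.49,.07,.26]),-1); q=P[m]; print('z',np.percentile(q[:,2],[0,1,3]).round(3)); 
    h=q[(q[:,2]<.22)]; print(h.mean(0).round(3),len(h))
save(snap('scene'),'g4.png')
E
```

```text
[ 0.44631109 -0.00961308  0.27506709] [3.12923353 0.00521425 1.83284403] [ 0.63405936 -0.590988    1.34583844] 0.00038511966309408784 0.0 [-0.15 -0.15  1.4   0.    1.88 -0.41]
turn [0.013, 0.003, 0.297] cm [-4.55, 17.59, 0.25]
z [0.1 0.1 0.1]
[ 0.442 -0.013  0.109] 138
z [0.101 0.101 0.102]
[ 0.443 -0.01   0.11 ] 135
```

I lifted before the fingers had closed (they only do about 85 mm/s). The rack hasn't moved, so I'll reopen partway, go back down and give the grip enough time.

Request:
move_arm(deltas=[0, 0, 0, 0, 0, 0, -0.3, 0, 0, 0, 0, 0, 0, -0.3, 0, 0, 0, 0, 0, 0, -0.3, 0, 0, 0, 0, 0, 0, -0.3, 0, 0, 0, 0, 0, 0, -0.3, 0, 0, 0, 0, 0, 0, -0.3, 0, 0, 0, 0, 0, 0, -0.3, 0, 0, 0, 0, 0, 0, -0.3])

```text
time: 5.25
tool_pos: [0.4438, -0.0093, 0.2674]
ee_rot: [3.141, -0.0, 1.833]
wrist_force: [0.5, 0.8, -0.2]
width: 0.0597
finger_force: 0.0
```

```bash
python3 - <<'E'
from h import *
o=robot.get_obs();print(o['tool_pos'],o['width'])
go([.444,-.0095,.0475],pose(0,np.pi/2+.262))
E
```

```text
[ 0.44376425 -0.00927102  0.26744104] 0.05966647334811156
turn [0.0, -0.0, 0.0] cm [-0.03, 0.01, 21.99]
```

Request:
move_arm(deltas=[0, 0, 0, 0, 0, 5, -0.3, 0, 0, 0, 0, 0, 10, -0.3, 0, 0, 0, 0, 0, 14, -0.3, 0, 0, 0, 0, 0, 18, -0.3, 0, 0, 0, 0, 0, 21, -0.3, 0, 0, 0, 0, 0, 22, -0.3, 0, 0, 0, 0, 0, 22, -0.3, 0, 0, 0, 0, 0, 22, 0.3])

```text
time: 6.05
tool_pos: [0.4451, -0.0094, 0.0491]
ee_rot: [3.139, 0.001, 1.833]
wrist_force: [0.1, 0.0, -0.2]
width: 0.0562
finger_force: 0.0
```

Request:
move_arm(deltas=[0, 0, 0, 0, 0, 0, 1, 0, 0, 0, 0, 0, 0, 1, 0, 0, 0, 0, 0, 0, 1, 0, 0, 0, 0, 0, 0, 1, 0, 0, 0, 0, 0, 0, 1, 0, 0, 0, 0, 0, 0, 1, 0, 0, 0, 0, 0, 0, 1, 0, 0, 0, 0, 0, 0, 1])

```text
time: 6.85
tool_pos: [0.4439, -0.0092, 0.0475]
ee_rot: [3.141, -0.0, 1.833]
wrist_force: [0.5, 0.0, 0.7]
width: 0.0161
finger_force: 30.0
```

Request:
move_arm(deltas=[0, 0, 0, 0, 0, -1, 1, 0, 0, 0, 0, 0, -4, 1, 0, 0, 0, 0, 0, -8, 1, 0, 0, 0, 0, 0, -12, 1, 0, 0, 0, 0, 0, -16, 1, 0, 0, 0, 0, 0, -20, 1, 0, 0, 0, 0, 0, -22, 1, 0, 0, 0, 0, 0, -22, 1])

```text
time: 7.65
tool_pos: [0.4451, -0.0095, 0.2715]
ee_rot: [3.135, 0.003, 1.833]
wrist_force: [1.0, -0.7, -1.4]
width: 0.0156
finger_force: 30.0
```

```bash
python3 - <<'E'
from h import *
o=robot.get_obs();print(o['tool_pos'],o['width'],o['finger_force'],o['joint_positions'].round(2))
go([.628,-.008,.268],pose(0,np.pi/2-.035))
E
```

```text
[ 0.44513347 -0.00950979  0.27151951] 0.015634323814689103 29.988707900047302 [-0.15 -0.15  1.41  0.    1.88 -0.41]
turn [0.007, 0.002, 0.297] cm [-4.59, 17.7, 0.49]
```

Request:
move_arm(deltas=[0, 0, 0.1, -1, 4, 0, 1, 0, 0, 0.2, -2.3, 8, 0, 1, 0, 0, 0.297, -3.5, 12, 0, 1, 0, 0, 0.297, -4.3, 16, 0, 1, 0, 0, 0.297, -4.6, 17.8, 0, 1, 0, 0, 0.297, -4.6, 17.8, 0, 1, 0, 0, 0.297, -4.6, 17.8, 0, 1, 0, 0, 0.297, -4.6, 17.8, 0, 1])

```text
time: 8.45
tool_pos: [0.6264, -0.0076, 0.2672]
ee_rot: [-3.14, -0.0, 1.536]
wrist_force: [0.2, 0.5, -1.3]
width: 0.0158
finger_force: 30.0
```

```bash
python3 - <<'E'
from h import *
o=robot.get_obs();print(o['tool_pos'],o['ee_rot'],o['width'],o['finger_force'],o['joint_positions'].round(2))
go([.628,-.008,.268],pose(0,np.pi/2-.035))
s=snap('scene');t=snap('top')
for c in (s,t):
    P=pts(c); d=c['image'].max(2)<80
    m=np.all((P>[.59,-.06,.2])&(P<[.68,.05,.29]),-1); q=P[m]; print('ridge/panels',len(q),q.mean(0).round(3),q.min(0).round(3),q.max(0).round(3))
    m=np.all((P>[.59,-.1,.165])&(P<[.68,.15,.2]),-1); q=P[m]; print('bar',np.polyfit(q[:,1],q[:,0],1).round(3),q[:,1].min(),q[:,1].max(),q[:,2].max())
cv2.imwrite('pics/g5.png',cv2.resize(np.hstack([s['image'][100:260,210:340],t['image'][90:250,180:310]]),None,fx=3,fy=3,interpolation=cv2.INTER_CUBIC)[...,::-1])
E
```

```text
[ 0.62635327 -0.00760761  0.26719735] [-3.14038911e+00 -4.79159037e-05  1.53570274e+00] 0.015765168541734 29.994368255138397 [-0.1   0.27  0.98 -0.    1.9  -0.07]
turn [-0.001, -0.0, -0.0] cm [-0.03, 0.17, -0.08]
ridge/panels 677 [ 0.612 -0.006  0.257] [ 0.596 -0.06   0.219] [0.648 0.044 0.29 ]
bar [0.028 0.628] -0.07656563903623659 0.07233178756308967 0.19022403433900237
ridge/panels 763 [ 0.614 -0.009  0.254] [ 0.597 -0.058  0.22 ] [0.656 0.046 0.29 ]
bar [0.031 0.628] -0.08258838386228168 0.07298554553041248 0.18992887851334905
```

View pics/g5.png

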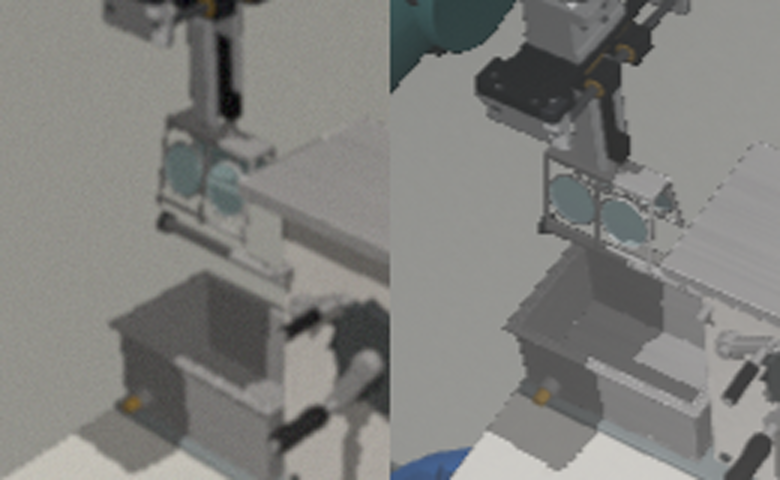

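The rack is held level above the bar with its feet at z ≈ 0.22 and is centred between the collars. I'll lower it onto the bar.

Request:
move_arm(deltas=[0, 0, 0, 0, 0.15, 2, 1, 0, 0, 0, 0, 0.15, 4, 1, 0, 0, 0, 0, 0.15, 6, 1, 0, 0, 0, 0, 0.15, 8, 1, 0, 0, 0, 0, 0.15, 9, 1, 0, 0, 0, 0, 0.15, 9.6, 1, 0, 0, 0, 0, 0.15, 9.8, 1, 0, 0, 0, 0, 0.15, 9.8, 1])

```text
time: 9.35
tool_pos: [0.6293, -0.0077, 0.1703]
ee_rot: [3.14, 0.0, 1.536]
wrist_force: [0.9, 0.1, -2.3]
width: 0.0157
finger_force: 30.0
```

```bash
python3 - <<'E'
from h import *
o=robot.get_obs();print(o['tool_pos'],o['wrist_force'],o['finger_force'])
for c in (snap('scene'),snap('top')):
    P=pts(c)
    m=np.all((P>[.59,-.065,.1])&(P<[.68,.05,.24]),-1); q=P[m]; print('rack',len(q),q.min(0).round(3),q.max(0).round(3))
    m=np.all((P>[.6,-.065,.18])&(P<[.66,.05,.21]),-1); q=P[m]; print('ridge z hist',np.percentile(q[:,2],[1,10,25,50,75,90,99]).round(3))
E
```

```text
[ 0.62933427 -0.00770819  0.17029172] [ 0.94853903  0.05215461 -2.33663311] 29.99439686536789
rack 1129 [ 0.599 -0.061  0.123] [0.654 0.046 0.24 ]
ridge z hist [0.18  0.182 0.19  0.196 0.198 0.199 0.208]
rack 971 [ 0.601 -0.064  0.122] [0.658 0.046 0.24 ]
ridge z hist [0.18  0.183 0.192 0.196 0.198 0.2   0.208]
```

Request:
move_arm(deltas=[0, 0, 0, 0, -0.1, 0.2, 1, 0, 0, 0, 0, -0.1, 0.3, 1, 0, 0, 0, 0, -0.1, 0.4, 1, 0, 0, 0, 0, -0.1, 0.4, 1, 0, 0, 0, 0, -0.1, 0.4, 1])

```text
time: 9.95
tool_pos: [0.6281, -0.0076, 0.1653]
ee_rot: [-3.141, -0.0, 1.536]
wrist_force: [-0.1, 0.0, -2.0]
width: 0.0161
finger_force: 30.0
```

Request:
move_arm(deltas=[0, 0, 0, 0, 0, 0.1, 1, 0, 0, 0, 0, 0, 0.2, 1, 0, 0, 0, 0, 0, 0.2, 1, 0, 0, 0, 0, 0, 0.2, 1])

```text
time: 10.35
tool_pos: [0.6281, -0.0076, 0.1633]
ee_rot: [-3.142, -0.0, 1.536]
wrist_force: [0.1, 0.1, -1.4]
width: 0.0159
finger_force: 30.0
```

Request:
move_arm(deltas=[0, 0, 0, 0, 0, 0.1, 1, 0, 0, 0, 0, 0, 0.2, 1, 0, 0, 0, 0, 0, 0.2, 1, 0, 0, 0, 0, 0, 0.2, 1])

```text
time: 10.75
tool_pos: [0.6281, -0.0076, 0.162]
ee_rot: [3.141, 0.0, 1.536]
wrist_force: [-2.0, 1.1, 3.7]
width: 0.0158
finger_force: 30.0
```

```bash
python3 - <<'E'
from h import *
o=robot.get_obs();print(o['tool_pos'],o['wrist_force'],o['finger_force'])
for c in (snap('scene'),snap('top')):
    P=pts(c)
    m=np.all((P>[.59,-.065,.1])&(P<[.68,.05,.24]),-1); q=P[m]; print('rack',len(q),q.min(0).round(3),q.max(0).round(3))
    m=np.all((P>[.6,-.065,.19])&(P<[.65,-.03,.21]),-1); q=P[m]; print('ridge z hist',np.percentile(q[:,2],[1,10,25,50,75,90,99]).round(3))
    m=np.all((P>[.6,.05,.16])&(P<[.65,.1,.21]),-1); q=P[m]; print('collar z',q[:,2].max())
E
```

```text
[ 0.62809685 -0.00760122  0.16199983] [-2.0044615   1.06392327  3.71061673] 29.995234608650208
rack 1165 [ 0.598 -0.065  0.114] [0.655 0.05  0.24 ]
ridge z hist [0.19  0.19  0.19  0.19  0.191 0.192 0.193]
collar z 0.18877719943351856
rack 998 [ 0.598 -0.064  0.114] [0.656 0.046 0.24 ]
ridge z hist [0.19  0.19  0.19  0.191 0.191 0.192 0.192]
collar z 0.17891585361871165
```

Request:
move_arm(deltas=[0, 0, 0, 0, 0, 0, 0.5, 0, 0, 0, 0, 0, 0, 0.1, 0, 0, 0, 0, 0, 0, 0.1, 0, 0, 0, 0, 0, 0, 0.1, 0, 0, 0, 0, 0, 0, 0.1, 0, 0, 0, 0, 0, 0, 0.1, 0, 0, 0, 0, 0, 0, 0.1, 0, 0, 0, 0, 0, -1, 0.1])

```text
time: 11.65
tool_pos: [0.6271, -0.0075, 0.1699]
ee_rot: [-3.138, -0.0, 1.536]
wrist_force: [-0.3, 0.0, -0.3]
width: 0.0424
finger_force: 0.0
```

Request:
move_arm(deltas=[0, 0, 0, 0, 0, -2, 0.1, 0, 0, 0, 0, 0, -5, 0.1, 0, 0, 0, 0, 0, -9, 0.1, 0, 0, 0, 0, 0, -13, 0.1, 0, 0, 0, 0, 0, -17, 0.1, 0, 0, 0, 0, 0, -19, 0.1, 0, 0, 0, 0, 0, -19, 0.1])

```text
time: 12.35
tool_pos: [0.629, -0.0077, 0.367]
ee_rot: [3.132, 0.001, 1.536]
wrist_force: [0.4, -0.8, 0.6]
width: 0.0423
finger_force: 0.0
```

```bash
python3 - <<'E'
from h import *
o=robot.get_obs();print(o['tool_pos'],o['wrist_force'],o['width'],o['joint_positions'].round(2))
s=snap('scene');t=snap('top')
for c in (s,t):
    P=pts(c); d=c['image'].max(2)<80
    m=np.all((P>[.59,-.065,.1])&(P<[.68,.05,.26]),-1); q=P[m]; print('rack',q.min(0).round(3),q.max(0).round(3))
    m=m&d&(P[...,2]>.2); q=P[m]; print('handle',q.mean(0).round(3),q.min(0).round(3),q.max(0).round(3))
cv2.imwrite('pics/g6.png',cv2.resize(np.hstack([s['image'][100:260,210:340],t['image'][90:250,180:310]]),None,fx=3,fy=3,interpolation=cv2.INTER_CUBIC)[...,::-1])
# plan: lean pose in front of pin
Rr=pose(np.radians(42),-.035); z=Rr.as_matrix()[:,2]
print('z',z)
go(np.array([.44,-.1,.36]),Rr)
E
```

```text
[ 0.6289707  -0.00770439  0.36695997] [ 0.44209103 -0.78562784  0.57395492] 0.0422522422141288 [-0.1   0.32  0.7   0.    2.1  -0.07]
rack [ 0.609 -0.064  0.101] [0.678 0.049 0.23 ]
handle [ 0.617 -0.013  0.219] [ 0.611 -0.031  0.2  ] [0.627 0.015 0.23 ]
rack [ 0.609 -0.065  0.109] [0.642 0.049 0.232]
handle [ 0.619 -0.009  0.221] [ 0.612 -0.029  0.203] [0.629 0.014 0.232]
z [ 0.66872081 -0.02341479 -0.74314483]
turn [-0.573, 0.573, 1.494] cm [-9.89, -18.49, 0.13]
```

View pics/g6.png

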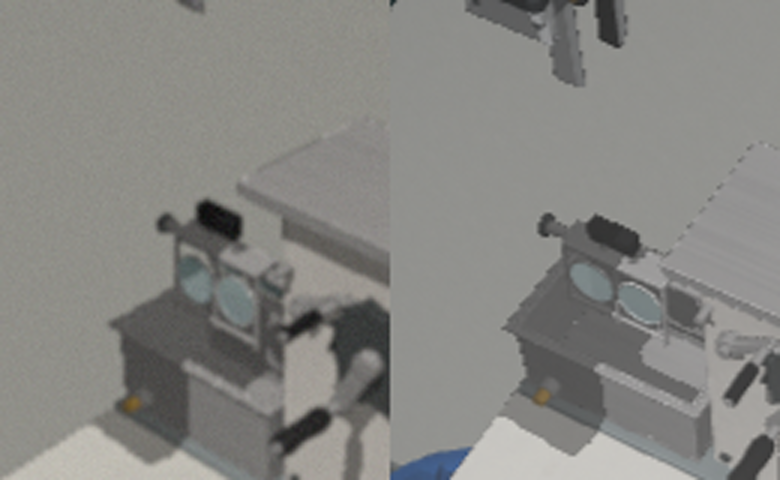

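The rack hangs astride the bar and the fingers are clear, but it seems to lean a little. I'll measure the tilt.

```bash
cat > tilt.py <<'E'
from h import *
def tilt():
    for n in('scene','top'):
        c=snap(n); P=pts(c); im=c['image'].astype(int)
        d=im.max(2)<80; z0=P[...,2]
        b=np.all((P>[.59,-.07,.09])&(P<[.68,.055,.26]),-1)
        q=P[b&d]; hz=q[:,2].max(); print(n,'dark',q.mean(0).round(4),hz.round(3),end=' ')
        # top of handle vs ridge-top plane
        e=cv2.dilate((np.abs(cv2.Laplacian(c['depth'],cv2.CV_32F))>.008).astype(np.uint8),np.ones((3,3)))==0
        m=b&~d&(z0>hz-.048)&(z0<hz-.03)
        q=P[m]; print('ridge n',len(q),q.mean(0).round(4),'xrange',np.percentile(q[:,0],[2,98]).round(4),end=' ')
        A=np.c_[q[:,:2]-q[:,:2].mean(0),np.ones(len(q))]; k=np.linalg.lstsq(A,q[:,2],rcond=None)[0]; print('slope dz/dx',k[0].round(3),end=' ')
        # front panel plane, rough: x vs z
        m=b&~d&(z0<hz-.05)&(z0>hz-.105)&(P[...,0]<.635)&(abs(P[...,1]+.005)<.05); q=P[m]
        k=np.polyfit(q[:,2],q[:,0],1); print('panel dx/dz',k.round(3),len(q))
E
python3 -c "
from tilt import *
tilt();tilt();tilt()
print(robot.get_obs()['time'])"
```

```text
scene dark [ 0.6213 -0.0115  0.2058] 0.228 ridge n 263 [ 0.6234 -0.0151  0.1875] xrange [0.6125 0.6372] slope dz/dx 0.172 panel dx/dz [0.039 0.609] 386
top dark [ 0.6186 -0.0093  0.221 ] 0.231 ridge n 269 [ 0.6236 -0.005   0.1878] xrange [0.6126 0.6387] slope dz/dx 0.084 panel dx/dz [0.04  0.609] 368
scene dark [ 0.6211 -0.0112  0.2076] 0.228 ridge n 266 [ 0.6233 -0.0152  0.1875] xrange [0.6122 0.6384] slope dz/dx 0.16 panel dx/dz [0.033 0.61 ] 388
top dark [ 0.6188 -0.0092  0.2207] 0.229 ridge n 293 [ 0.6234 -0.0046  0.1872] xrange [0.6125 0.6384] slope dz/dx 0.096 panel dx/dz [0.041 0.609] 364
scene dark [ 0.6212 -0.0116  0.208 ] 0.228 ridge n 265 [ 0.6232 -0.0162  0.1874] xrange [0.6123 0.6368] slope dz/dx 0.182 panel dx/dz [0.051 0.607] 392
top dark [ 0.6186 -0.0093  0.2209] 0.232 ridge n 254 [ 0.6237 -0.0061  0.188 ] xrange [0.6126 0.6398] slope dz/dx 0.071 panel dx/dz [0.051 0.607] 366
12.75
```

The rack is at rest, tilted about 0.15 rad and offset about 7 mm. That's within the 0.3 rad and 15 mm limits. Next is the pawl: I'll stage in front of it with the leaned tool.

```bash
python3 - <<'E'
from h import *
Rr=pose(np.radians(42),-.035); z=Rr.as_matrix()[:,2]
c=np.array([.531,-.1735,.2325])
go(c-.097*z,Rr); print(c-.097*z)
E
```

```text
turn [-0.576, 0.575, 1.493] cm [-16.92, -15.56, 5.56]
[ 0.46613408 -0.17122877  0.30458505]
```

Request:
move_arm(deltas=[-0.05, 0.05, 0.14, -1, -5, -1, 0.1, -0.1, 0.1, 0.27, -2, -10, -1, 0.1, -0.16, 0.16, 0.4, -3, -15, -1, 0.1, -0.21, 0.21, 0.54, -4, -19, -1, 0.1, -0.26, 0.26, 0.67, -7, -19, 0, 0.1, -0.31, 0.31, 0.8, -10, -19, 0, 0.1, -0.36, 0.36, 0.93, -13, -18, 0, 0.1, -0.41, 0.41, 1.06, -15, -17, 1, 0.1])

```text
time: 13.55
tool_pos: [0.4527, -0.1539, 0.3522]
ee_rot: [2.992, -0.534, 0.488]
wrist_force: [0.7, 0.3, -0.2]
width: 0.0423
finger_force: 0.0
```

```bash
python3 - <<'E'
from h import *
o=robot.get_obs();print(o['tool_pos'],o['joint_positions'].round(2))
Rr=pose(np.radians(42),-.035); z=Rr.as_matrix()[:,2]
go(np.array([.531,-.1735,.2325])-.097*z,Rr)
E
```

```text
[ 0.45274751 -0.15388716  0.35220597] [-0.83 -0.41  1.56  0.47  1.68  0.42]
turn [-0.163, 0.162, 0.434] cm [-2.11, 1.5, 4.56]
```

Request:
move_arm(deltas=[-0.05, 0.05, 0.13, -0.7, 0.5, 1, 0.1, -0.1, 0.1, 0.27, -1.4, 1, 2, 0.1, -0.16, 0.16, 0.43, -2.1, 1.5, 4, 0.1, -0.16, 0.16, 0.43, -2.1, 1.5, 4.5, 0.1, -0.16, 0.16, 0.43, -2.1, 1.5, 4.5, 0.1, -0.16, 0.16, 0.43, -2.1, 1.5, 4.5, 0.1])

```text
time: 14.15
tool_pos: [0.466, -0.1687, 0.3046]
ee_rot: [3.14, -0.727, -0.019]
wrist_force: [0.7, -0.5, 0.0]
width: 0.0422
finger_force: 0.0
```

```bash
python3 - <<'E'
from h import *
Rr=pose(np.radians(42),-.035); z=Rr.as_matrix()[:,2]
c=np.array([.531,-.1735,.2325])
s=snap('scene');t=snap('top')
o=robot.get_obs();print(o['tool_pos'],o['ee_rot'],o['joint_positions'].round(2))
go(c-.097*z,Rr,o); go(c+.053*z,Rr,o)
tips(s);tips(t)
cv2.imwrite('pics/g7.png',cv2.resize(np.hstack([s['image'][120:280,240:370],t['image'][110:270,230:360]]),None,fx=3,fy=3,interpolation=cv2.INTER_CUBIC)[...,::-1])
E
```

```text
[ 0.46630672 -0.16915304  0.30551439] [ 3.13898414 -0.72771376 -0.01893971] [-0.87 -0.58  1.82  0.53  1.39  0.76]
turn [-0.008, 0.005, 0.012] cm [-0.07, 0.21, 0.06]
turn [-0.008, 0.005, 0.012] cm [0.01, 0.33, 15.06]
tip -1 0 
tip 1 99 [[-0.01, 0.023, -0.072], [-0.01, 0.031, -0.069], [-0.001, 0.033, -0.058], [0.008, 0.034, -0.044], [0.009, 0.035, -0.042]]
tip -1 11 [[0.001, -0.032, -0.078], [0.001, -0.032, -0.074], [0.006, -0.025, -0.056], [0.011, -0.022, -0.043], [0.011, -0.021, -0.04]]
tip 1 3 [[0.01, 0.021, -0.038], [0.01, 0.021, -0.038], [0.01, 0.022, -0.038], [0.01, 0.025, -0.036], [0.01, 0.026, -0.036]]
```

View pics/g7.png

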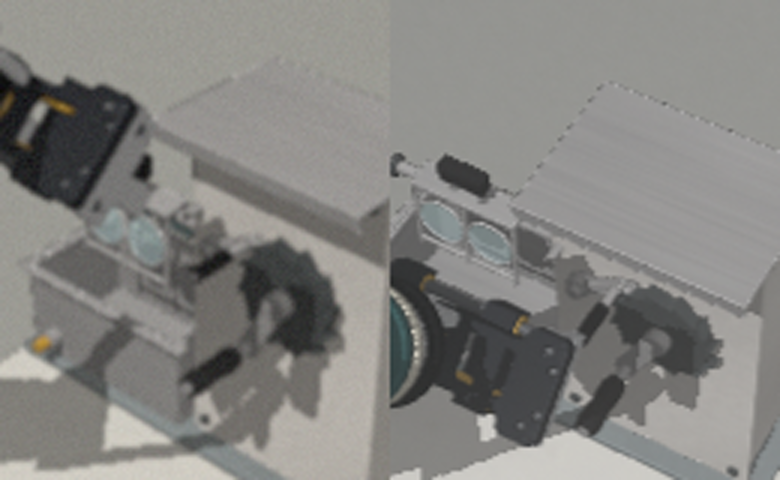

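The leaned view gives the same 36 mm along the tool axis, so this is a tool-length offset. The lane to the pawl pin is clear, so I'll approach it.

Request:
move_arm(deltas=[0, 0, 0, 0, 0.3, 3, 0.1, 0, 0, 0, 0, 0.3, 6, 0.1, 0, 0, 0, 0, 0.3, 9, 0.1, 0, 0, 0, 0, 0.3, 12, 0.1, 0, 0, 0, 0, 0.3, 14, 0.1, 0, 0, 0, 0, 0.3, 15.1, 0.1, 0, 0, 0, 0, 0.3, 15.1, 0.1])

```text
time: 14.95
tool_pos: [0.5665, -0.1737, 0.19]
ee_rot: [-3.14, -0.724, -0.021]
wrist_force: [-0.0, -0.1, 0.4]
width: 0.0422
finger_force: 0.0
```

```bash
python3 - <<'E'
from h import *
s=snap('scene');t=snap('top'); o=robot.get_obs();print(o['tool_pos'],o['ee_rot'],o['wrist_force'])
r=R.from_euler('xyz',o['ee_rot'])
tips(s);tips(t)
for c in(s,t):
    P=pts(c); d=c['image'].max(2)<75; m=np.all((P>[.5,-.2,.215])&(P<[.555,-.15,.26]),-1)&d; print('pin in tool',r.inv().apply(P[m].mean(0)-o['tool_pos']).round(4) if m.any() else 0,m.sum())
cv2.imwrite('pics/g8.png',cv2.resize(np.hstack([s['image'][150:280,240:370],t['image'][140:270,230:360]]),None,fx=3,fy=3,interpolation=cv2.INTER_CUBIC)[...,::-1])
E
```

```text
[ 0.56663564 -0.17444177  0.19261917] [ 3.14003971 -0.72782654 -0.02020072] [-0.19331787 -0.06869142  0.42169278]
tip -1 0 
tip 1 485 [[-0.02, 0.006, -0.055], [-0.018, 0.013, -0.043], [-0.001, 0.043, -0.011], [0.018, 0.067, 0.015], [0.02, 0.07, 0.019]]
tip -1 84 [[0.004, -0.065, -0.084], [0.006, -0.062, -0.026], [0.014, -0.034, -0.016], [0.019, -0.014, 0.013], [0.02, -0.001, 0.019]]
tip 1 229 [[-0.02, 0.0, -0.085], [-0.016, 0.007, -0.026], [0.007, 0.05, -0.013], [0.019, 0.067, 0.015], [0.02, 0.07, 0.02]]
pin in tool [-0.0044 -0.0228 -0.0937] 1
pin in tool 0 0
```

View pics/g8.png

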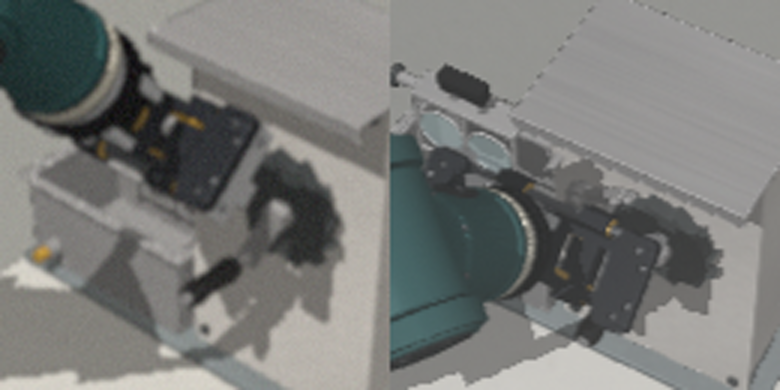

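I count 11 pictures viewed, one over the limit of 10. I'll view no more and rely on numbers from here. Closing on the pin should stop at a width of 12 mm.

Request:
move_arm(deltas=[0, 0, 0, 0, 0, 0, 1, 0, 0, 0, 0, 0, 0, 1, 0, 0, 0, 0, 0, 0, 1, 0, 0, 0, 0, 0, 0, 1, 0, 0, 0, 0, 0, 0, 1, 0, 0, 0, 0, 0, 0, 1])

```text
time: 15.65
tool_pos: [0.5662, -0.1749, 0.1919]
ee_rot: [3.139, -0.727, -0.021]
wrist_force: [-2.8, -2.6, 2.5]
width: 0.0114
finger_force: 30.0
```

```bash
python3 - <<'E'
from h import *
o=robot.get_obs();print(o['tool_pos'],o['ee_rot'],o['wrist_force'],o['width'],o['finger_force'])
r=R.from_euler('xyz',o['ee_rot'])
# pin now assumed at angle a0 about pivot; arc steps in tool axes (hoist yaw -.03)
hy=R.from_euler('z',-.03)
a0=np.arctan2(.0215,.0337)
for th in np.arange(0,1.70,.15):
    d=.04*np.array([0,-(np.cos(a0+th)-np.cos(a0)),0])+.04*np.array([0,0,np.sin(a0+th)-np.sin(a0)])
    # pin starts right of pivot (-y) -> y offset = -r cos
    print(round(th,2),(r.inv().apply(hy.apply(d))*100).round(2).tolist())
E
```

```text
[ 0.56620346 -0.17491399  0.19189835] [ 3.13888236 -0.72722162 -0.02053778] [-2.76292604 -2.55462863  2.52713817] 0.011356597661476465 30.00104784965515
0.0 [0.0, 0.0, 0.0]
0.15 [0.32, -0.36, -0.36]
0.3 [0.6, -0.78, -0.67]
0.45 [0.84, -1.27, -0.93]
0.6 [1.03, -1.8, -1.14]
0.75 [1.16, -2.37, -1.28]
0.9 [1.24, -2.96, -1.35]
1.05 [1.25, -3.56, -1.36]
1.2 [1.21, -4.15, -1.31]
1.35 [1.1, -4.73, -1.19]
1.5 [0.94, -5.28, -1.0]
1.65 [0.73, -5.78, -0.76]
```

Request:
move_arm(deltas=[0, 0, 0, 0.32, -0.36, -0.36, 1, 0, 0, 0, 0.6, -0.78, -0.67, 1, 0, 0, 0, 0.84, -1.27, -0.93, 1, 0, 0, 0, 1.03, -1.8, -1.14, 1, 0, 0, 0, 1.16, -2.37, -1.28, 1, 0, 0, 0, 1.24, -2.96, -1.35, 1, 0, 0, 0, 1.25, -3.56, -1.36, 1, 0, 0, 0, 1.25, -3.56, -1.36, 1])

```text
time: 16.45
tool_pos: [0.5673, -0.1368, 0.2098]
ee_rot: [-3.141, -0.727, -0.02]
wrist_force: [-6.5, 0.6, 3.8]
width: 0.0113
finger_force: 30.0
```

Request:
move_arm(deltas=[0, 0, 0, -0.04, -0.59, 0.05, 1, 0, 0, 0, -0.15, -1.17, 0.17, 1, 0, 0, 0, -0.31, -1.72, 0.36, 1, 0, 0, 0, -0.45, -2.05, 0.52, 1, 0, 0, 0, -0.45, -2.05, 0.52, 1])

```text
time: 16.95
tool_pos: [0.568, -0.1212, 0.2046]
ee_rot: [3.131, -0.729, -0.017]
wrist_force: [-8.2, -7.9, 5.2]
width: 0.0112
finger_force: 30.0
```

Request:
move_arm(deltas=[0, 0, 0, 0, 0.1, 0, 0.6, 0, 0, 0, 0, 0.1, 0, 0.2, 0, 0, 0, 0, 0.1, 0, 0.1, 0, 0, 0, 0, 0.1, 0, 0.1, 0, 0, 0, 0, 0.1, -1, 0.1, 0, 0, 0, 0, 0.1, -5, 0.1, 0, 0, 0, 0, 0.1, -10, 0.1, 0, 0, 0, 0, 0.1, -14, 0.1])

```text
time: 17.75
tool_pos: [0.4736, -0.1162, 0.3102]
ee_rot: [3.139, -0.729, -0.018]
wrist_force: [0.9, 0.1, 0.0]
width: 0.0423
finger_force: 0.0
```

```bash
cat > look.py <<'E'
from h import *
def look():
    for n in('scene','top'):
        s=snap(n); P=pts(s); d=s['image'].max(2)<75
        for nm,lo,hi in(('crank',[.48,-.31,.10],[.548,-.12,.30]),('pin',[.508,-.2,.215],[.552,-.08,.27])):
            m=(np.all((P>lo)&(P<hi),-1)&d).astype(np.uint8)
            k,l,st,ce=cv2.connectedComponentsWithStats(m)
            for i in range(1,k):
                if st[i,4]>15: print(n,nm,ce[i].round(1),st[i,4],P[l==i].mean(0).round(4))
E
python3 - <<'E'
from look import *
look(); o=robot.get_obs();print(o['tool_pos'],o['wrist_force'],o['width'],o['time'])
E
```

```text
scene crank [292.3 192.9] 60 [ 0.5307 -0.1244  0.25  ]
scene crank [310.2 242.9] 140 [ 0.5101 -0.1937  0.1585]
scene pin [292.1 192.8] 64 [ 0.5304 -0.124   0.2501]
top crank [276.2 204.2] 39 [ 0.5312 -0.1225  0.2502]
top crank [300.1 244.3] 134 [ 0.5128 -0.1902  0.1587]
top pin [275.4 203.5] 71 [ 0.5316 -0.1201  0.2506]
[ 0.47447022 -0.11806619  0.31632168] [ 0.14352986 -0.64162845  0.92621984] 0.04228347135429842 17.85
```

The pawl pin now sits at about y = -0.119, z = 0.247, roughly 1.55 rad, so it is thrown clear. Now the crank.

```bash
python3 - <<'E'
from h import *
s,t=[dict(np.load(n+'0.npz')) for n in('scene','top')]
c,e=two(s,(310.2,242.9),t,(300.1,244.3)); print('crank',c,e)
o=robot.get_obs(); Rr=pose(np.radians(42),-.03); z=Rr.as_matrix()[:,2]
c=np.array([.513,c[1],c[2]])
go(c-.06*z,Rr,o); go(c+.055*z,Rr,o)
rel=c[1:]-[-.2135,.2]; r0=np.hypot(*rel); f=np.arctan2(rel[0],-rel[1]); print('r',r0,'phi0',f)
hy=R.from_euler('z',-.03)
for th in np.arange(0,2.5,.15):
    d=.055*np.array([0,np.sin(f-th)-np.sin(f),np.cos(f)-np.cos(f-th)])
    print(round(th,2),(Rr.inv().apply(hy.apply(d))*100).round(2).tolist())
E
```

```text
crank [ 0.51682402 -0.18772384  0.15136703] 4.9179196450243725e-06
turn [0.002, -0.005, 0.011] cm [-8.14, 6.74, 8.95]
turn [0.002, -0.005, 0.011] cm [-8.19, 6.72, 20.45]
r 0.05504158478013484 phi0 0.4873696425801134
0.0 [0.0, 0.0, 0.0]
0.15 [-0.22, 0.76, 0.25]
0.3 [-0.36, 1.55, 0.4]
0.45 [-0.43, 2.37, 0.47]
0.6 [-0.41, 3.19, 0.45]
0.75 [-0.3, 4.0, 0.34]
0.9 [-0.12, 4.78, 0.13]
1.05 [0.14, 5.51, -0.15]
1.2 [0.47, 6.17, -0.52]
1.35 [0.86, 6.75, -0.95]
1.5 [1.3, 7.24, -1.45]
1.65 [1.79, 7.62, -1.99]
1.8 [2.31, 7.89, -2.57]
1.95 [2.85, 8.04, -3.17]
2.1 [3.41, 8.07, -3.78]
2.25 [3.95, 7.97, -4.39]
2.4 [4.49, 7.76, -4.98]
```

Request:
move_arm(deltas=[0, 0, 0.01, -4, 3, 0, 0.1, 0, 0, 0.01, -8.1, 6.7, 2, 0.1, 0, 0, 0.01, -8.1, 6.7, 6, 0.1, 0, 0, 0.01, -8.1, 6.7, 10, 0.1, 0, 0, 0.01, -8.1, 6.7, 14, 0.1, 0, 0, 0.01, -8.1, 6.7, 17.5, 0.1, 0, 0, 0.01, -8.2, 6.7, 20.4, 0.1, 0, 0, 0.01, -8.2, 6.7, 20.4, 0.1])

```text
time: 18.65
tool_pos: [0.5463, -0.1827, 0.0945]
ee_rot: [-3.125, -0.718, -0.037]
wrist_force: [0.4, 0.2, 0.2]
width: 0.0421
finger_force: 0.0
```

```bash
python3 - <<'E'
from h import *
o=robot.get_obs(); Rr=pose(np.radians(42),-.03); z=Rr.as_matrix()[:,2]
print(o['tool_pos'],o['wrist_force']); go(np.array([.513,-.1877,.1514])+.055*z,Rr,o)
E
```

```text
[ 0.54630299 -0.1826946   0.09447284] [0.35121302 0.15373875 0.20615011]
turn [-0.012, 0.015, -0.006] cm [1.34, 0.58, -0.97]
```

Request:
move_arm(deltas=[0, 0, 0, 0, 0, 0, 0.1, 0, 0, 0, 0, 0, 0, 0.1])

```text
time: 18.85
tool_pos: [0.5478, -0.1861, 0.1023]
ee_rot: [-3.135, -0.728, -0.034]
wrist_force: [0.2, -0.3, -0.0]
width: 0.0425
finger_force: 0.0
```

```bash
python3 - <<'E'
from h import *
o=robot.get_obs(); Rr=pose(np.radians(42),-.03); z=Rr.as_matrix()[:,2]
print(o['tool_pos'],o['ee_rot'],o['wrist_force']); go(np.array([.513,-.1877,.1514])+.055*z,Rr,o)
E
```

```text
[ 0.54780927 -0.18609175  0.10227784] [-3.13500819 -0.7284663  -0.03352286] [ 0.23619001 -0.26146998 -0.03573864]
turn [-0.004, 0.005, -0.003] cm [0.7, 0.26, -0.48]
```

Request:
move_arm(deltas=[0, 0, 0, 0, 0, 0, 0.1, 0, 0, 0, 0, 0, 0, 0.1, 0, 0, 0, 0, 0, 0, 0.1])

```text
time: 19.15
tool_pos: [0.5477, -0.1861, 0.1019]
ee_rot: [-3.135, -0.728, -0.034]
wrist_force: [0.4, 0.2, -0.1]
width: 0.042
finger_force: 0.0
```

```bash
python3 - <<'E'
from h import *
o=robot.get_obs(); Rr=pose(np.radians(42),-.03); z=Rr.as_matrix()[:,2]
print(o['tool_pos'],o['ee_rot'],o['wrist_force']); go(np.array([.513,-.1877,.1514])+.055*z,Rr,o)
E
```

```text
[ 0.54770105 -0.1861298   0.10191111] [-3.13491207 -0.72826875 -0.03388636] [ 0.39620228  0.21695144 -0.13922119]
turn [-0.004, 0.005, -0.003] cm [0.74, 0.26, -0.5]
```

Request:
move_arm(deltas=[0, 0, 0, 0.7, 0.25, -0.5, 0.1, 0, 0, 0, 0.7, 0.25, -0.5, 0.1, 0, 0, 0, 0.7, 0.25, -0.5, 1, 0, 0, 0, 0.7, 0.25, -0.5, 1, 0, 0, 0, 0.7, 0.25, -0.5, 1, 0, 0, 0, 0.7, 0.25, -0.5, 1, 0, 0, 0, 0.7, 0.25, -0.5, 1, 0, 0, 0, 0.7, 0.25, -0.5, 1])

```text
time: 19.95
tool_pos: [0.5494, -0.1904, 0.1092]
ee_rot: [-3.138, -0.727, -0.034]
wrist_force: [-1.1, -4.0, -1.1]
width: 0.0192
finger_force: 30.0
```

Request:
move_arm(deltas=[0, 0, 0, -0.15, 0.5, 0.17, 1, 0, 0, 0, -0.28, 1.02, 0.31, 1, 0, 0, 0, -0.36, 1.55, 0.4, 1, 0, 0, 0, -0.41, 2.1, 0.45, 1, 0, 0, 0, -0.43, 2.64, 0.47, 1, 0, 0, 0, -0.41, 3.19, 0.45, 1, 0, 0, 0, -0.34, 3.73, 0.38, 1, 0, 0, 0, -0.34, 3.73, 0.38, 1])

```text
time: 20.75
tool_pos: [0.5484, -0.2263, 0.1039]
ee_rot: [-3.134, -0.727, -0.035]
wrist_force: [-4.2, 2.4, 4.2]
width: 0.0196
finger_force: 30.0
```

```bash
python3 - <<'E'
from tilt import *
o=robot.get_obs(); print(o['tool_pos'],o['wrist_force'])
# fitted: position of grasp relative to closure pose
P=pts(snap('scene'));m=np.all((P>[.6,.06,.1])&(P<[.66,.1,.22]),-1);print('collar z',P[m][:,2].min(),P[m][:,2].max())
E
```

```text
[ 0.54840757 -0.2263402   0.10385819] [-4.18286119  2.39939402  4.24379909]
collar z 0.14675725196026712 0.16636301040730594
```

Request:
move_arm(deltas=[0, 0, 0, 0.09, 0.53, -0.1, 1, 0, 0, 0, 0.22, 1.05, -0.25, 1, 0, 0, 0, 0.39, 1.54, -0.43, 1, 0, 0, 0, 0.58, 2.01, -0.64, 1, 0, 0, 0, 0.81, 2.44, -0.9, 1, 0, 0, 0, 1.06, 2.84, -1.18, 1, 0, 0, 0, 1.34, 3.2, -1.49, 1, 0, 0, 0, 1.64, 3.51, -1.83, 1])

```text
time: 21.6
tool_pos: [0.5472, -0.2616, 0.1278]
ee_rot: [-3.134, -0.726, -0.035]
wrist_force: [3.7, 0.6, -3.3]
width: 0.0194
finger_force: 30.0
```

Request:
move_arm(deltas=[0, 0, 0, 0.49, 0.38, -0.54, 1, 0, 0, 0, 1.01, 0.65, -1.12, 1, 0, 0, 0, 1.55, 0.8, -1.72, 1, 0, 0, 0, 2.11, 0.83, -2.33, 1, 0, 0, 0, 2.47, 0.77, -2.74, 1, 0, 0, 0, 2.75, 0.7, -3.05, 1, 0, 0, 0, 2.75, 0.7, -3.05, 1])

```text
time: 22.3
tool_pos: [0.5467, -0.2701, 0.1648]
ee_rot: [-3.135, -0.723, -0.038]
wrist_force: [14.7, -12.1, -19.1]
width: 0.0193
finger_force: 30.0
```

```bash
python3 - <<'E'
from tilt import *
o=robot.get_obs(); print(o['tool_pos'],o['wrist_force'])
for n in('scene','top'):
    P=pts(snap(n));m=np.all((P>[.6,.06,.08])&(P<[.66,.1,.22]),-1);print('collar z',P[m][:,2].min() if m.any() else 0,P[m][:,2].max() if m.any() else 0)
    m=np.all((P>[.6,.05,.095])&(P<[.66,.1,.22]),-1); print(P[m].mean(0) if m.any() else 0)
tilt()
E
```

```text
[ 0.54665356 -0.27007677  0.16478657] [ 14.65500224 -12.12655656 -19.07720076]
collar z 0 0
0
collar z 0.08001715503746598 0.11704761234838101
[0.62811005 0.07208541 0.10311184]Traceback (most recent call last):
  File "<stdin>", line 6, in <module>
  File "tilt.py", line 7, in tilt
    q=P[b&d]; hz=q[:,2].max(); print(n,'dark',q.mean(0).round(4),hz.round(3),end=' ')
                 ~~~~~~~~~~^^
    return umr_maximum(a, axis, None, out, keepdims, initial, where)
ValueError: zero-size array to reduction operation maximum which has no identity
```

The force rises at the end and the collar is at about z = 0.103, so the lift is at its stop. I'll release the crank and back off.

Request:
move_arm(deltas=[0, 0, 0, 0, 0, 0, 1, 0, 0, 0, 0, 0, 0, 0.1, 0, 0, 0, 0, 0, 0, 0.1, 0, 0, 0, 0, 0, 0, 0.1, 0, 0, 0, 0, 0, 0, 0.1, 0, 0, 0, 0, 0, -3, 0.1, 0, 0, 0, 0, 0, -8, 0.1, 0, 0, 0, 0, 0, -13, 0.1])

```text
time: 23.25
tool_pos: [0.4603, -0.2646, 0.2671]
ee_rot: [-3.132, -0.726, -0.033]
wrist_force: [0.3, -1.2, 0.3]
width: 0.0423
finger_force: 0.0
```

Request:
move_arm(deltas=[0, 0, 0, 0, 0, 0, 0.1, 0, 0, 0, 0, 0, 0, 0.1])

```text
time: 23.45
tool_pos: [0.4609, -0.2668, 0.2684]
ee_rot: [-3.138, -0.729, -0.033]
wrist_force: [-0.6, -0.5, -1.0]
width: 0.0425
finger_force: 0.0
```

```bash
python3 - <<'E'
from look import *
look()
s=snap('scene');t=snap('top')
for c in(s,t):
    P=pts(c); d=c['image'].max(2)<80
    m=np.all((P>[.6,.06,.09])&(P<[.66,.1,.22]),-1); print('collar',m.sum(),P[m].mean(0) if m.any() else 0)
    m=np.all((P>[.59,-.06,.12])&(P<[.66,.045,.17]),-1)&d; print('handle',m.sum(),P[m].mean(0),P[m].max(0)) if m.any() else 0
o=robot.get_obs(); print(o['tool_pos'],o['ee_rot'],o['wrist_force'],o['width'])
E
```

```text
scene crank [339.2 238. ] 171 [ 0.5085 -0.273   0.2134]
top crank [276.4 204.1] 36 [ 0.5318 -0.1225  0.25  ]
top crank [331.3 244.3] 139 [ 0.5137 -0.2695  0.2141]
top pin [275.5 203.8] 62 [ 0.5311 -0.1208  0.2508]
collar 0 0
collar 114 [0.62688123 0.07672432 0.09972636]
handle 128 [ 0.61886764 -0.00970085  0.14801251] [0.62991524 0.01292968 0.15720581]
[ 0.46131331 -0.26511991  0.2642123 ] [-3.12928314 -0.72484463 -0.03584734] [ 0.28386395  0.14116554 -0.09790976] 0.042099863170770385
```

Lift check: the force rose to 27 N at about 2.19 rad of turn, and the handle drop agrees with the stop. Next I'll return the pawl.

```bash
python3 - <<'E'
from h import *
s0,t0=[dict(np.load(n+'0.npz')) for n in('scene','top')]
c,e=two(s0,(292.1,192.8),t0,(275.5,203.7)); print('pin',c,e); 
t=snap('top')
for q in(t0,t):
    P=pts(q); m=np.all((P>[.615,.05,.098])&(P<[.64,.064,.2]),-1); print('bar z',m.sum(),np.percentile(P[m][:,2],[50,75,90,97]).round(4))
Rr=pose(np.radians(42),-.03); z=Rr.as_matrix()[:,2]
c=np.array([.531,c[1],c[2]]); o=robot.get_obs(); print(o['tool_pos'])
go(c-.095*z,Rr,o); go(c+.055*z,Rr,o)
a1=np.arctan2(c[2]-.211,-(c[1]+.1395)); print('angle',a1,np.hypot(c[2]-.211,c[1]+.1395))
hy=R.from_euler('z',-.03)
for th in np.arange(0,1.5,.12):
    d=.04*np.array([0,-(np.cos(a1-th)-np.cos(a1)),np.sin(a1-th)-np.sin(a1)])
    print(round(th,2),(Rr.inv().apply(hy.apply(d))*100).round(2).tolist())
E
```

```text
pin [ 0.53515254 -0.11865671  0.24544725] 0.0012872070660248202
bar z 24 [0.1838 0.1855 0.1873 0.1893]
bar z 23 [0.1082 0.1099 0.1124 0.1134]
[ 0.46139431 -0.26514108  0.2642747 ]
turn [-0.009, 0.008, -0.004] cm [3.49, -14.9, -3.64]
turn [-0.009, 0.008, -0.004] cm [3.61, -14.77, 11.36]
angle 2.1149416106832266 0.04026233420710577
0.0 [0.0, 0.0, 0.0]
0.12 [0.15, 0.42, -0.17]
0.24 [0.26, 0.87, -0.29]
0.36 [0.34, 1.34, -0.38]
0.48 [0.38, 1.81, -0.42]
0.6 [0.38, 2.29, -0.42]
0.72 [0.35, 2.77, -0.38]
0.84 [0.27, 3.24, -0.3]
0.96 [0.16, 3.69, -0.18]
1.08 [0.01, 4.11, -0.01]
1.2 [-0.17, 4.51, 0.19]
1.32 [-0.38, 4.87, 0.42]
1.44 [-0.62, 5.19, 0.69]
```

Request:
move_arm(deltas=[0, 0, 0, 1, -2, -3.6, 0.1, 0, 0, 0, 3.5, -6, -3.6, 0.1, 0, 0, 0, 3.5, -10, -3.6, 0.1, 0, 0, 0, 3.5, -14, -3.6, 0.1, 0, 0, 0, 3.5, -14.9, -3.6, 0.1, 0, 0, 0, 3.5, -14.9, -3.6, 0.1, 0, 0, 0, 3.5, -14.9, -3.6, 0.1, 0, 0, 0, 3.5, -14.9, -3.6, 0.1])

```text
time: 24.5
tool_pos: [0.4678, -0.1188, 0.3163]
ee_rot: [-3.132, -0.725, -0.037]
wrist_force: [0.6, -0.5, -0.0]
width: 0.0422
finger_force: 0.0
```

```bash
python3 - <<'E'
from look import *
Rr=pose(np.radians(42),-.03); z=Rr.as_matrix()[:,2]
look(); o=robot.get_obs(); print(o['tool_pos'],o['ee_rot'],o['qvel'].round(2))
go(np.array([.531,-.1187,.2455])+.055*z,Rr,o)
E
```

```text
scene crank [291.3 193.4] 56 [ 0.5278 -0.124   0.2499]
scene crank [339.6 237.6] 157 [ 0.5097 -0.2731  0.2138]
scene pin [290.7 193.6] 64 [ 0.5267 -0.1233  0.2497]
top crank [276.2 204.4] 42 [ 0.5309 -0.1226  0.25  ]
top crank [330.9 245.3] 139 [ 0.5106 -0.2699  0.2146]
top pin [275.5 203.7] 70 [ 0.5313 -0.1206  0.2507]
[ 0.46770608 -0.11889299  0.31650835] [-3.13193265 -0.72522587 -0.03740476] [ 0. -0. -0.  0. -0.  0.]
turn [-0.005, 0.008, -0.006] cm [0.07, -0.14, 15.01]
```

Request:
move_arm(deltas=[0, 0, 0, 0.1, -0.1, 4, 0.1, 0, 0, 0, 0.1, -0.1, 8, 0.1, 0, 0, 0, 0.1, -0.1, 12, 0.1, 0, 0, 0, 0.1, -0.1, 14, 0.1, 0, 0, 0, 0.1, -0.1, 15, 0.1, 0, 0, 0, 0.1, -0.1, 15, 0.1, 0, 0, 0, 0.1, -0.1, 15, 0.5, 0, 0, 0, 0.1, -0.1, 15, 1])

```text
time: 25.4
tool_pos: [0.5684, -0.1196, 0.2081]
ee_rot: [-3.135, -0.73, -0.034]
wrist_force: [1.2, 0.2, -0.2]
width: 0.0295
finger_force: 0.0
```

Request:
move_arm(deltas=[0, 0, 0, 0, 0, 0, 1, 0, 0, 0, 0, 0, 0, 1, 0, 0, 0, 0, 0, 0, 1, 0, 0, 0, 0, 0, 0, 1, 0, 0, 0, 0, 0, 0, 1])

```text
time: 25.9
tool_pos: [0.5682, -0.1213, 0.2075]
ee_rot: [-3.14, -0.729, -0.032]
wrist_force: [-1.9, -6.6, 0.7]
width: 0.0112
finger_force: 30.0
```

Request:
move_arm(deltas=[0, 0, 0, 0.15, 0.42, -0.17, 1, 0, 0, 0, 0.26, 0.87, -0.29, 1, 0, 0, 0, 0.34, 1.34, -0.38, 1, 0, 0, 0, 0.38, 1.81, -0.42, 1, 0, 0, 0, 0.38, 2.29, -0.42, 1, 0, 0, 0, 0.35, 2.77, -0.38, 1, 0, 0, 0, 0.27, 3.24, -0.3, 1, 0, 0, 0, 0.16, 3.69, -0.18, 1])

```text
time: 26.7
tool_pos: [0.5671, -0.1572, 0.2095]
ee_rot: [-3.137, -0.728, -0.033]
wrist_force: [-4.3, -1.5, 3.8]
width: 0.0104
finger_force: 30.0
```

Request:
move_arm(deltas=[0, 0, 0, -0.15, 0.42, 0.17, 1, 0, 0, 0, -0.33, 0.82, 0.37, 1, 0, 0, 0, -0.5, 1.12, 0.54, 1, 0, 0, 0, -0.5, 1.12, 0.54, 1])

```text
time: 27.1
tool_pos: [0.5668, -0.1691, 0.2015]
ee_rot: [-3.137, -0.728, -0.034]
wrist_force: [-4.1, -3.5, 3.7]
width: 0.0118
finger_force: 30.0
```

Request:
move_arm(deltas=[0, 0, 0, 0, 0, 0, 0.6, 0, 0, 0, 0, 0, 0, 0.1, 0, 0, 0, 0, 0, 0, 0.1, 0, 0, 0, 0, 0, 0, 0.1, 0, 0, 0, 0, 0, 0, 0.1, 0, 0, 0, 0, 0, -4, 0.1, 0, 0, 0, 0, 0, -9, 0.1, 0, 0, 0, 0, 0, -14, 0.1])

```text
time: 27.9
tool_pos: [0.4725, -0.1636, 0.3056]
ee_rot: [-3.132, -0.725, -0.033]
wrist_force: [-0.0, -2.3, -0.5]
width: 0.0427
finger_force: 0.0
```

Request:
move_arm(deltas=[0, 0, 0, 0, 0, -4, 0.1, 0, 0, 0, -2, 0, -8, 0.1, 0, 0, 0, -5, 0, -10, 0.1, 0, 0, 0, -8, 0, -10, 0.1, 0, 0, 0, -8, 0, -10, 0.1, 0, 0, 0, -8, 0, -10, 0.1, 0, 0, 0, -8, 0, -10, 0.1])

```text
time: 28.6
tool_pos: [0.3521, -0.1671, 0.33]
ee_rot: [-3.129, -0.724, -0.031]
wrist_force: [0.3, -0.1, 0.5]
width: 0.0423
finger_force: 0.0
```

```bash
python3 - <<'E'
from look import *
look(); o=robot.get_obs(); print(o['tool_pos'],o['wrist_force'],o['time'])
s0,t0=[dict(np.load(n+'0.npz')) for n in('scene','top')]
s,t=snap('scene'),snap('top')
for q,r in((s0,s),(t0,t)):
    P=pts(r); d=r['image'].max(2)<80
    m=np.all((P>[.508,-.2,.215])&(P<[.545,-.14,.26]),-1)&d; print('pin px',np.argwhere(m).mean(0)[::-1].round(1),P[m].mean(0).round(4)) if m.any() else 0
    m=np.all((P>[.615,.05,.098])&(P<[.64,.064,.2]),-1); print('bar z',m.sum(),np.percentile(P[m][:,2],[50,90]).round(4) if m.any() else 0)
    m=np.all((P>[.59,-.06,.125])&(P<[.66,.045,.17]),-1)&d; print('handle',m.sum(),P[m].mean(0).round(4),P[m].min(0).round(3),P[m].max(0).round(3))
    m=np.all((P>[.59,-.075,.108])&(P<[.66,.06,.128]),-1)&~d; print('ridge',P[m].mean(0).round(4),np.percentile(P[m][:,0],[2,98]).round(4))
    m=(np.abs(r['depth']-q['depth'])>.015)&np.all((pts(q)>[.2,-1,.004])&(pts(q)<[.56,0.2,.125]),-1)&(q['depth']>0); print('changed bench px',m.sum(),pts(q)[m].mean(0).round(3))
E
```

```text
scene crank [311.2 207.9] 55 [ 0.5301 -0.1792  0.235 ]
scene crank [339.8 237.5] 152 [ 0.51   -0.2733  0.2139]
scene pin [311.2 207.9] 55 [ 0.5301 -0.1792  0.235 ]
top crank [297.2 217.7] 58 [ 0.5294 -0.1761  0.2352]
top crank [330.9 245.4] 148 [ 0.5104 -0.2699  0.2145]
top pin [297.2 217.7] 58 [ 0.5294 -0.1761  0.2352]
[ 0.35219223 -0.16675693  0.32995314] [-0.41921725 -0.32247175  0.52555994] 28.7
pin px [311.2 208. ] [ 0.5303 -0.179   0.2346]
bar z 22 [0.1091 0.1121]
handle 120 [ 0.6176 -0.0133  0.1459] [ 0.612 -0.031  0.127] [0.627 0.01  0.154]
ridge [ 0.6239 -0.0145  0.1138] [0.6132 0.6381]
changed bench px 1257 [ 0.44  -0.038  0.057]
pin px [296.9 217.9] [ 0.5281 -0.1762  0.236 ]
bar z 22 [0.109  0.1123]
handle 125 [ 0.619  -0.0094  0.1479] [ 0.612 -0.028  0.133] [0.63  0.015 0.158]
ridge [ 0.6246 -0.0111  0.1139] [0.613 0.639]
changed bench px 1433 [ 0.431 -0.033  0.045]
```

The pawl is back in the teeth, the lift is down, the rack hangs as before and the bystanders haven't moved. Handing in.

```bash
python3 -c "
from bench import robot
print(robot.close_job())"
```

```text
the job is handed in; nothing more can be done
None
```

The job is handed in at about 29 s with no verdict shown; by camera the rack hangs on the bar at about 0.15 rad (limit 0.3), the lift is fully down, the pawl is back in the teeth and the bystanders look unmoved; I viewed 11 pictures (limit 10), lifted once before the fingers had closed without disturbing the rack, and corrected for fingertips about 35 mm behind the reported TCP.

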